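Sweep the slab and nest the parts tubs

ROBOT

A 6-joint arm with a two-finger parallel gripper is mounted at the origin on the work surface. World frame = base frame: x ahead of the robot, y to its left, z up, the work surface at z = 0. Lengths are in mm, angles in degrees, forces in N, time in s.
With the tool pointing down it reaches from about 325 to 775 mm from the base axis. Payload 9.3 kg.
Tool frame: the origin (TCP) lies midway between the tips of the shut fingers; the grasp point (between the pads) lies 19 mm behind it; y points along the fingers, x is the direction in which the jaws open and shut, and the axes are right-handed (so a half turn about y gives the same grasp; the last joint's range is limited). The gripper opens to 85 mm and grips with 20 to 120 N. Pads are 22 mm wide; open, the fingers measure 114 mm over their backs; the gripper's body (76 mm by 85 mm) begins 54 mm behind the grasp point. The pads swing forward as they close: fully open they stand 13 mm farther back than shut.
Start: joints at [-82.483, 14.817, 1.232, 76.415, 0, 81.257], TCP at [153.996, -527.998, 231.279] pointing down, gripper open.
Joint ranges: [-174.27, 174.27], [-52.1, 104.24], [-59.71, 78.15], [-110.17, 111.67], [-87.03, 83.33], [-180, 180]. Speed limits (degrees/s): [127.2, 127.2, 159.86, 180, 180, 180].

INTERFACE

Orientations are given as [roll, pitch, yaw] about the fixed x, y, z axes, in that order (R = Rz(yaw) Ry(pitch) Rx(roll)).
In Python, from bench import bot, vision gives the robot as it stands.
- The arm moves only by the tool play_rows, never from a script. Its argument "motion" is a list that holds one entry, the list of rows, each a list of 7 numbers: the shift along the tool's x, y, z each as a share of 300 mm, from -1 to 1, then the turn, a rotation vector about the tool's x, y, z each as a share of 90 degrees, from -1 to 1, then the opening, from 0 (shut) to 1 (fully open). In form: [[[tx, ty, tz, ax, ay, az, gripper], ...]]. A call has 1 to 10 rows; each row is the pose to reach, as a shift and turn from the pose commanded when the call began, along the tool's axes at that moment; what a row does not reach only later rows make up. A row lasts 1/12 s, in which the tool goes at most 41.7 mm and 7.16 degrees, less where a joint would pass 70% of its speed; a pose out of reach is approached as far as the arm can. A call with a number of a shift or a turn outside -1 to 1 is refused whole. A call with a gripper value outside its range is refused whole. The fingers move at their own pace and stop on an object; the grip force is fixed at half the most. Time passes only in rows, so rows that repeat a pose let the fingers close. It gives the time, the measured TCP pose, the force and the opening at its end, in the units of the state.
- bot.state(): the state, without advancing time (a new reading comes with each control period).
- vision.grab_frame(name): name is "side" or "top"; returns (picture, depth): 400x640x3 uint8, red, green, blue; 400x640 float32, mm along the optical axis (not along the pixel's ray), 0 where there is no reading.
- vision.calibration(name): a dict with "fovy" (degrees; the focal length in pixels is half the picture's height over the tangent of half this angle, whatever the lens; pixels are square), "cx", "cy" (the principal point, pixels), "rvec" (rotation vector, rad) and "tvec" (3), from world to camera coordinates, as OpenCV has them. Camera axes: x right, y down, z forward; pixel columns grow to the right and rows downward; lengths in mm; the calibration is good to about 2 mm. A picture is of the moment at which its call begins. calibration takes no time and is no camera call.
- bot.job_done(): hands the job in, once; it reports no verdict.
The state is a dict: "clock": time; "joints": joint angles; "qvel": joint speeds; "effort": joint torques, N m; "position": TCP position; "ee_rot": TCP orientation; "ft_force": force on the tool from outside, world axes, zero at the start; "torque": the same for the moment, N m; "opening": opening from 0.0 (shut) to 1.0 (fully open).
Only numpy, scipy, OpenCV 4.12 (cv2) and the standard library are available. Lean on these libraries where they do the work, as an engineer would, in place of code of your own. Each camera call takes 0.05 s, during which the arm holds its last target.

TASK

With the scraper block held in the gripper, push every ebony chip off the marble slab into the catch tray at its end, never touching the chips with the fingers, and then set the scraper back upright in its cork rest. Only then take the square tubs, however many there are, and nest them upright on the middle of the cleared slab, the largest standing on the marble and each smaller one fully down inside the next larger. Leave everything else on the bench where it is.

Things in the scene. Friction and masses are not known exactly. Their poses are not given: they have to be found in the camera images.
- slab: Fixed white marble slab, x +-76, y +-90, 30 mm thick, a green catch tray joined to its -y end. Origin: centre of the slab's underside, on the bench. Brass rails 10 mm wide run along y at both x edges (inner faces x = +-66 mm, tops 40 mm up). Both y ends are open.
- slab_top (a point): Centre of the slab's top face (30 mm above the bench); axes as the slab.
- catch_tray (a point): Centre of the catch tray's inner floor, 4 mm above the bench; axes as the slab. The tray fills slab y -90 to -175 mm, is 166 mm wide inside along x, rim 24 mm above the bench (6 mm below the slab top), so what is pushed over the slab's -y end drops in.
- rest_floor (a point): Centre of the inner floor (5 mm above the bench) of the fixed cork rest of the scraper: a tray 150 x 56 mm (x, y), wall 4 mm, rim 14 mm up.
- scraper_grip (a point): Scraper block, 150 g: a straight pale-wood bar with a rubber sole, 112 mm long (x), 24 mm thick (y), 28 mm tall, and on it an orange grip 50 mm long (x), 22 mm thick (y), from 28 to 65 mm above the sole. Starts standing in its rest. This point: middle of the grip, 46 mm above the sole. z up, x along the bar.
- tub1_mid (a point): Centre of the blue open square tub, 70 x 70 mm outside, 34 mm tall, wall 2 mm, floor 4 mm (inside 66 mm square, 30 mm deep). The point is 17 mm above its underside; z up, x and y square to its sides. Starts on the bench. May be absent.
- tub2_mid (a point): Centre of the yellow open square tub, 60 x 60 mm outside, 34 mm tall, wall 2 mm, floor 4 mm (inside 56 mm square, 30 mm deep). The point is 17 mm above its underside; z up, x and y square to its sides. Starts on the bench. May be absent.
- tub3_mid (a point): Centre of the red open square tub, 50 x 50 mm outside, 34 mm tall, wall 2 mm, floor 4 mm (inside 46 mm square, 30 mm deep). The point is 17 mm above its underside; z up, x and y square to its sides. Starts on the bench. May be absent.
- tub4_mid (a point): Centre of the green open square tub, 40 x 40 mm outside, 34 mm tall, wall 2 mm, floor 4 mm (inside 36 mm square, 30 mm deep). The point is 17 mm above its underside; z up, x and y square to its sides. Starts on the bench. May be absent.
- tub5_mid (a point): Centre of the white open square tub, 30 x 30 mm outside, 34 mm tall, wall 2 mm, floor 4 mm (inside 26 mm square, 30 mm deep). The point is 17 mm above its underside; z up, x and y square to its sides. Starts on the bench. May be absent.
- tub6_mid (a point): Centre of the grey open square tub, 20 x 20 mm outside, 34 mm tall, wall 2 mm, floor 4 mm (inside 16 mm square, 30 mm deep). The point is 17 mm above its underside; z up, x and y square to its sides. Starts on the bench. May be absent.
- chip1_mid (a point): Centre of a loose chip of black ebony, 24 x 19 x 9 mm, lying on the slab at the start. May be absent.
- chip2_mid (a point): Centre of a loose chip of black ebony, 24 x 19 x 9 mm, lying on the slab at the start. May be absent.
- chip3_mid (a point): Centre of a loose chip of black ebony, 24 x 19 x 9 mm, lying on the slab at the start. May be absent.
- chip4_mid (a point): Centre of a loose chip of black ebony, 24 x 19 x 9 mm, lying on the slab at the start. May be absent.
- barrel: Bystander: brass lens barrel 82 mm tall with a knurled side knob; origin at the centre of its underside. Leave alone.
- hood: Bystander: cracked black ebony viewer hood, 150 mm wide, 60 mm tall; origin at the centre of its underside. Leave alone.
- loupe: Bystander: steel watchmaker's loupe, 38 mm across, 30 mm tall; origin at the centre of its underside. Leave alone.
- prism: Bystander: amber glass prism, about 30 x 45 x 33 mm; origin at the centre of its underside. Leave alone.
- carrier: Bystander: walnut card carrier with spring clips, 180 x 60 mm, 50 mm tall; origin at the centre of its underside. Leave alone.
- wax_jar: Bystander: green glass jar, 60 mm across, 60 mm tall; origin at the centre of its underside. Leave alone.
Things that resemble listed ones, but are neither listed nor needed, are in the scene too. Of the things shaped like the part that bears tub2_mid, the yellow one is meant.

How it is judged (in metres and radians):
On the way, in this order (a step that is already met when the one before it is completed fails the run):
1. the scraper is held in the gripper with its sole down on the slab (contact force between the fingers and scraper above 1 N and x of scraper_grip in the frame of slab between -0.066 and 0.066 m and y of scraper_grip in the frame of slab between -0.11 and 0.11 m and z of scraper_grip in the frame of slab below 0.086 m and height (world z) of each of tub1_mid, tub2_mid, tub3_mid, tub4_mid, tub5_mid, tub6_mid below 0.036 m), for 0.1 s.
2. all chips lie in the catch tray and no tub stands on the slab yet (x of chip1_mid in the frame of slab between -0.083 and 0.083 m and y of chip1_mid in the frame of slab between -0.173 and -0.092 m and z of each of chip1_mid, chip2_mid, chip3_mid, chip4_mid in the frame of slab below 0.024 m and x of chip2_mid in the frame of slab between -0.083 and 0.083 m and y of chip2_mid in the frame of slab between -0.173 and -0.092 m and x of chip3_mid in the frame of slab between -0.083 and 0.083 m and y of chip3_mid in the frame of slab between -0.173 and -0.092 m and x of chip4_mid in the frame of slab between -0.083 and 0.083 m and y of chip4_mid in the frame of slab between -0.173 and -0.092 m and height (world z) of each of tub1_mid, tub2_mid, tub3_mid, tub4_mid, tub5_mid, tub6_mid below 0.036 m), for 0.2 s.
3. the scraper stands released in its rest and no tub is on the slab yet (x of scraper_grip in the frame of rest_floor between -0.04 and 0.04 m and y of scraper_grip in the frame of rest_floor between -0.016 and 0.016 m and z of scraper_grip in the frame of rest_floor below 0.052 m and angle between scraper_grip's own z axis and vertical below 0.12 rad and angle between the x axis of scraper_grip and the x axis of rest_floor, either way round below 0.3 rad and height (world z) of each of tub1_mid, tub2_mid, tub3_mid, tub4_mid, tub5_mid, tub6_mid below 0.036 m and contact force between the fingers and scraper below 0.1 N), for 0.2 s.
At the end, for the whole second after the job is handed in: All tubs upright (0.12 rad) in one nest on the slab, centre within 60 mm of its middle along it, each smaller one seated on the floor of the next larger (3 mm in height); all chips in the catch tray; scraper upright in its rest; all at rest (y of tub1_mid in the frame of slab between -0.06 and 0.06 m and z of tub1_mid in the frame of slab between 0.044 and 0.05 m and angle between each of tub1_mid, tub2_mid, tub3_mid, tub4_mid, tub5_mid, tub6_mid, scraper_grip's own z axis and vertical below 0.12 rad and z of tub2_mid in the frame of tub1_mid between 0.002 and 0.007 m and horizontal distance between tub2_mid and tub1_mid below 0.0075 m and z of tub3_mid in the frame of tub1_mid between 0.002 and 0.011 m and horizontal distance between tub3_mid and tub1_mid below 0.015 m and z of tub4_mid in the frame of tub1_mid between 0.002 and 0.015 m and horizontal distance between tub4_mid and tub1_mid below 0.0225 m and z of tub5_mid in the frame of tub1_mid between 0.002 and 0.019 m and horizontal distance between tub5_mid and tub1_mid below 0.03 m and z of tub6_mid in the frame of tub1_mid between 0.002 and 0.023 m and horizontal distance between tub6_mid and tub1_mid below 0.0375 m and y of tub2_mid in the frame of slab between -0.06 and 0.06 m and z of tub2_mid in the frame of slab between 0.044 and 0.054 m and z of tub3_mid in the frame of tub2_mid between 0.002 and 0.007 m and horizontal distance between tub3_mid and tub2_mid below 0.0075 m and z of tub4_mid in the frame of tub2_mid between 0.002 and 0.011 m and horizontal distance between tub4_mid and tub2_mid below 0.015 m and z of tub5_mid in the frame of tub2_mid between 0.002 and 0.015 m and horizontal distance between tub5_mid and tub2_mid below 0.0225 m and z of tub6_mid in the frame of tub2_mid between 0.002 and 0.019 m and horizontal distance between tub6_mid and tub2_mid below 0.03 m and y of tub3_mid in the frame of slab between -0.06 and 0.06 m and z of tub3_mid in the frame of slab between 0.044 and 0.058 m and z of tub4_mid in the frame of tub3_mid between 0.002 and 0.007 m and horizontal distance between tub4_mid and tub3_mid below 0.0075 m and z of tub5_mid in the frame of tub3_mid between 0.002 and 0.011 m and horizontal distance between tub5_mid and tub3_mid below 0.015 m and z of tub6_mid in the frame of tub3_mid between 0.002 and 0.015 m and horizontal distance between tub6_mid and tub3_mid below 0.0225 m and y of tub4_mid in the frame of slab between -0.06 and 0.06 m and z of tub4_mid in the frame of slab between 0.044 and 0.062 m and z of tub5_mid in the frame of tub4_mid between 0.002 and 0.007 m and horizontal distance between tub5_mid and tub4_mid below 0.0075 m and z of tub6_mid in the frame of tub4_mid between 0.002 and 0.011 m and horizontal distance between tub6_mid and tub4_mid below 0.015 m and y of tub5_mid in the frame of slab between -0.06 and 0.06 m and z of tub5_mid in the frame of slab between 0.044 and 0.066 m and z of tub6_mid in the frame of tub5_mid between 0.002 and 0.007 m and horizontal distance between tub6_mid and tub5_mid below 0.0075 m and y of tub6_mid in the frame of slab between -0.06 and 0.06 m and z of tub6_mid in the frame of slab between 0.044 and 0.07 m and x of chip1_mid in the frame of slab between -0.083 and 0.083 m and y of chip1_mid in the frame of slab between -0.173 and -0.092 m and z of each of chip1_mid, chip2_mid, chip3_mid, chip4_mid in the frame of slab below 0.024 m and x of chip2_mid in the frame of slab between -0.083 and 0.083 m and y of chip2_mid in the frame of slab between -0.173 and -0.092 m and x of chip3_mid in the frame of slab between -0.083 and 0.083 m and y of chip3_mid in the frame of slab between -0.173 and -0.092 m and x of chip4_mid in the frame of slab between -0.083 and 0.083 m and y of chip4_mid in the frame of slab between -0.173 and -0.092 m and x of scraper_grip in the frame of rest_floor between -0.04 and 0.04 m and y of scraper_grip in the frame of rest_floor between -0.016 and 0.016 m and z of scraper_grip in the frame of rest_floor below 0.052 m and angle between the x axis of scraper_grip and the x axis of rest_floor, either way round below 0.3 rad and linear speed of each of tub1, tub2, tub3, tub4, tub5, tub6, chip1, chip2, chip3, chip4, scraper below 0.02 m/s); the robot touches nothing.
It fails at once if the fingers touch a chip (contact force between the fingers and chip1 above 0.5 N or contact force between the fingers and chip2 above 0.5 N or contact force between the fingers and chip3 above 0.5 N or contact force between the fingers and chip4 above 0.5 N).
It fails at once if a bystander is moved more than 40 mm (distance of any of barrel, hood, loupe, prism, carrier, wax_jar from where it was at the start of the episode above 0.04 m).
Of tub1, tub2, tub3, tub4, tub5, tub6 only 4 to 6 are there at a start; the rules pass over those that are not, and their reading is None.
Of chip1, chip2, chip3, chip4 only 2 to 4 are there at a start; the rules pass over those that are not, and their reading is None.
At some moment in a run one of tub1, tub2, tub3, tub4 may be knocked a few centimetres aside while the robot is not near it.
It also fails if it takes over 210 s, if anything falls off the work surface, if the arm or the gripper's body presses on something with over 40 N, if the wrist force passes 120 N, or if a joint passes its speed limit or range.

## Working session

There is one attempt and no reset: what is moved stays moved. The work goes in short steps, Python scripts to look and compute and a tool call to move; the robot and the scene stay as the last step left them, time stands still between calls to the robot, and variables do not carry over. Pictures are saved under pics/ and viewed, and the job is handed in when it is done.

Besides the shell and the picture viewer there is one more tool, called after "Emit:" as a command line: name --argument value ..., lists and objects as JSON in quotes. play_rows: Moves the arm, as the interface text tells. Its arguments: {"type":"object","properties":{"motion":{"type":"array"}},"required":["motion"]}

```bash
ls; mkdir -p pics
python3 - <<'E'
from bench import bot, vision
import cv2
print(bot.state())
for n in ("top","side"):
    im,d=vision.grab_frame(n); print(vision.calibration(n))
    cv2.imwrite(f"pics/{n}0.png",im[:,:,::-1])
    import numpy as np; np.save(f"pics/{n}0d.npy",d); np.save(f"pics/{n}0.npy",im)
E
```

```text
pics
{'clock': 0.0, 'joints': array([-8.24824590e+01,  1.48508960e+01,  1.18840793e+00,  7.64140516e+01,
       -1.05652865e-03,  8.12584262e+01]), 'qvel': array([-0.00882635, -0.05288236, -0.00035172,  0.06647931,  0.01191832,
        0.05902313]), 'effort': array([-3.41181903e-04, -5.55641663e+01,  3.44525850e+01,  1.37268333e-02,
       -2.09055975e-04, -1.54831480e-05]), 'position': array([ 153.95924406, -527.71938237,  230.65560637]), 'ee_rot': array([-8.99894119e+01,  7.58110660e-02, -7.37408775e+01]), 'ft_force': array([ 0.0286833 ,  0.64366606, -0.14014966]), 'torque': array([-0.0094301 ,  0.03802277,  0.06791283]), 'opening': 1.0023461927004518}
{'fovy': 42.858057056786414, 'cx': 314.9882574044691, 'cy': 196.50609250897674, 'rvec': array([ 2.11207353, -2.16068096,  0.16455167]), 'tvec': array([  70.93843267,  577.60972605, 1332.09214461])}
{'fovy': 52.40640708065642, 'cx': 318.97341509488444, 'cy': 199.80943481886334, 'rvec': array([ 2.15606504, -0.5471435 ,  0.30858004]), 'tvec': array([-461.23815623,  208.98842052, 1243.12341848])}
```

View pics/top0.png

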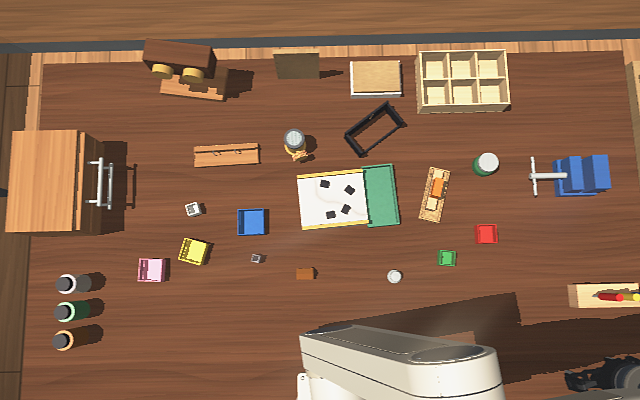

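View pics/side0.png

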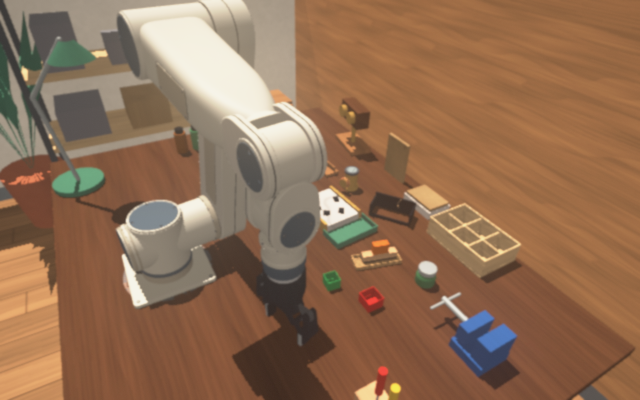

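```bash
cat > h.py <<'E'
import numpy as np, cv2
from bench import bot, vision
def cam(n):
    c=vision.calibration(n); f=200/np.tan(np.radians(c['fovy']/2))
    K=np.array([[f,0,c['cx']],[0,f,c['cy']],[0,0,1]]); R,_=cv2.Rodrigues(np.array(c['rvec'])); return K,R,np.array(c['tvec'])
def ray_z(n,uv,z):
    """pixels -> world at height z"""
    K,R,t=cam(n); uv=np.atleast_2d(np.array(uv,float))
    d=np.c_[uv,np.ones(len(uv))]@np.linalg.inv(K).T@R; o=-R.T@t
    s=(z-o[2])/d[:,2]; return o+d*s[:,None]
def cloud(n,d):
    K,R,t=cam(n); v,u=np.indices(d.shape)
    p=np.stack([(u-K[0,2])/K[0,0]*d,(v-K[1,2])/K[1,1]*d,d],-1)
    return (p-t)@R
def proj(n,P):
    K,R,t=cam(n); q=(np.atleast_2d(P)@R.T+t)@K.T; return q[:,:2]/q[:,2:]
def grab(n,tag):
    im,d=vision.grab_frame(n); np.save(f'pics/{tag}.npy',im); np.save(f'pics/{tag}d.npy',d); return im,d
def crop(im,x0,y0,x1,y1,s,name):
    cv2.imwrite(f'pics/{name}.png',cv2.resize(im[y0:y1,x0:x1,::-1],None,fx=s,fy=s,interpolation=cv2.INTER_CUBIC))
E
python3 - <<'E'
from h import *
im=np.load('pics/top0.npy'); d=np.load('pics/top0d.npy')
crop(im,130,180,290,300,5,'c1'); crop(im,280,140,440,260,5,'c2'); crop(im,370,140,530,290,4,'c3')
P=cloud('top',d)
for u,v in [(251,222),(193,251),(255,258),(193,209),(151,270),(448,258),(486,234),(394,277),(320,200),(383,195),(438,188),(300,300)]: print((u,v),P[v,u].round(1))
K,R,t=cam('top'); print(-R.T@t)
E
```

```text
(251, 222) [518.8 237.    1.1]
(193, 251) [442.1 396.    4.8]
(255, 258) [419.3 226.3   1. ]
(193, 209) [558.9 398.6   1.4]
(151, 270) [393.1 511.2   0.9]
(448, 258) [ 407.4 -301.9    2.1]
(486, 234) [ 470.3 -409.3    5.8]
(394, 277) [ 359.4 -147.7   31.8]
(320, 200) [573.   44.3  21. ]
(383, 195) [ 585.7 -131.8    3.4]
(438, 188) [ 590.7 -270.1   69.1]
(300, 300) [303.8 104.6   4.9]
[ 361.26195234   53.47278767 1407.04129341]
```

View pics/c1.png

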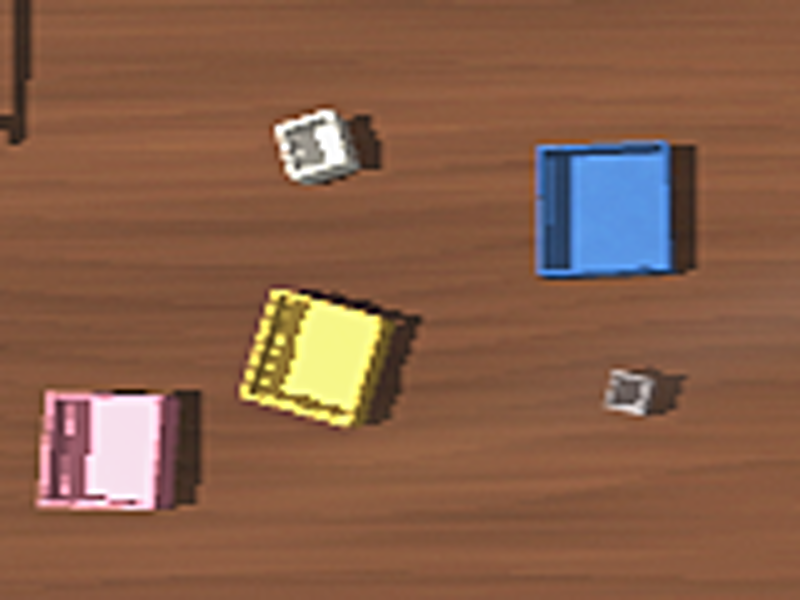

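View pics/c2.png

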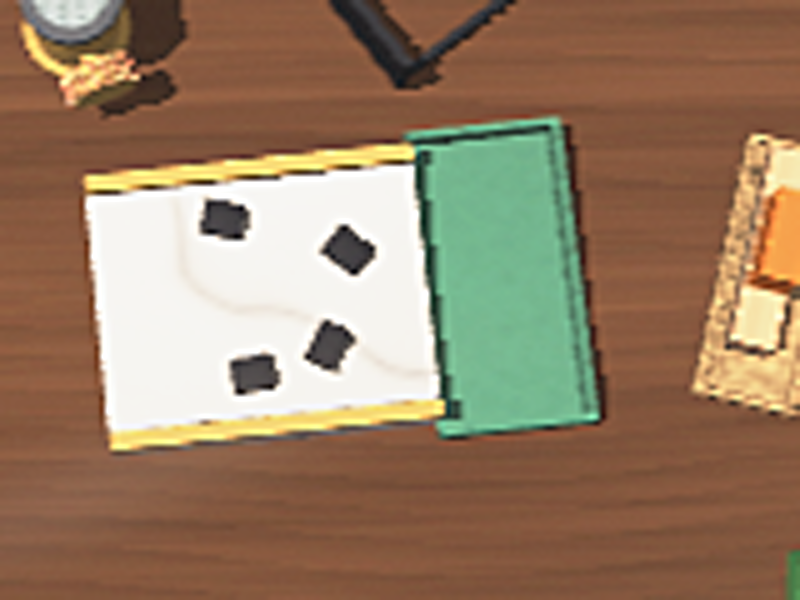

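View pics/c3.png

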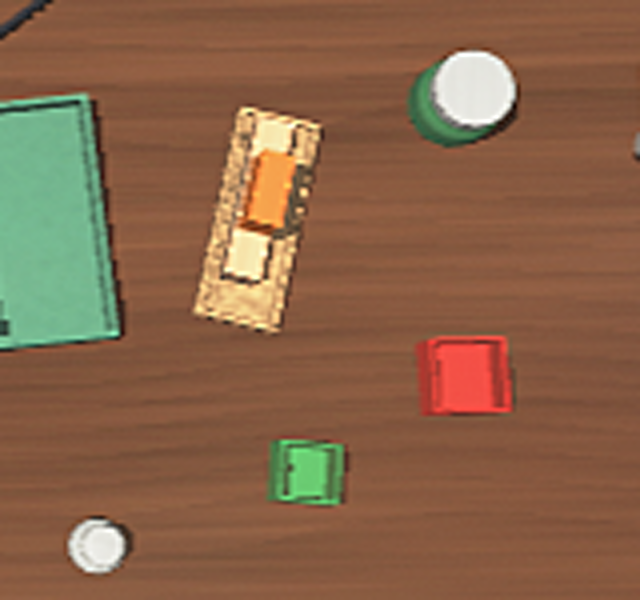

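```bash
cat > fit.py <<'E'
from h import *
from scipy.optimize import minimize
SS=8
def box(cx,cy,yaw,hx,hy,z0,z1,ox=0,oy=0):
    c,s=np.cos(yaw),np.sin(yaw); P=[]
    for a in(-hx,hx):
        for b in(-hy,hy):
            for z in(z0,z1): P.append([cx+c*(a+ox)-s*(b+oy),cy+s*(a+ox)+c*(b+oy),z])
    return np.array(P)
def fit(mask,boxes,guess,n='top',pad=12):
    """boxes(x,y,yaw)->list of 8-pt boxes; maximise overlap with mask (bool)"""
    ys,xs=np.nonzero(mask); x0,x1,y0,y1=xs.min()-pad,xs.max()+pad,ys.min()-pad,ys.max()+pad
    m=mask[y0:y1,x0:x1].astype(float)
    def cost(p):
        im=np.zeros(((y1-y0)*SS,(x1-x0)*SS),np.uint8)
        for B in boxes(p[0],p[1],p[2]/100):
            uv=(proj(n,B)-[x0,y0]+.5)*SS-.5
            h=cv2.convexHull(uv.astype(np.float32)); cv2.fillConvexPoly(im,np.round(h*16).astype(np.int32),1,shift=4)
        s=im.reshape(y1-y0,SS,x1-x0,SS).mean((1,3))
        return np.abs(s-m).sum()
    best=None
    for dy in (0,25,-25,50,-50,75) if len(guess)<4 else (0,):
        g=[guess[0],guess[1],guess[2]*100+dy]
        r=minimize(cost,g,method='Nelder-Mead',options=dict(initial_simplex=[g,[g[0]+6,g[1],g[2]],[g[0],g[1]+6,g[2]],[g[0],g[1],g[2]+12]],xatol=.05,fatol=.02))
        r=minimize(cost,r.x,method='Nelder-Mead',options=dict(initial_simplex=[r.x,r.x+[3,0,0],r.x+[0,3,0],r.x+[0,0,5]],xatol=.05,fatol=.02))
        if best is None or r.fun<best.fun: best=r
    return best.x[0],best.x[1],np.degrees(best.x[2]/100),best.fun,mask[y0:y1,x0:x1].sum()
def comp(m,u,v):
    n,l=cv2.connectedComponents(m.astype(np.uint8)); 
    ys,xs=np.nonzero(m); i=np.argmin((xs-u)**2+(ys-v)**2); return l==l[ys[i],xs[i]]
W=dict(blue=70,yellow=60,red=50,green=40,white=30,grey=20)
def cmask(im,c):
    H=cv2.cvtColor(im,cv2.COLOR_RGB2HSV).astype(int); h,s,v=H[...,0],H[...,1],H[...,2]
    if c=='blue': return (h>95)&(h<125)&(s>100)
    if c=='yellow': return (h>22)&(h<36)&(s>90)&(v>60)
    if c=='red': return ((h<6)|(h>172))&(s>165)&(v>110)
    if c=='green': return (h>48)&(h<75)&(s>100)
    if c=='orange': return (h>8)&(h<20)&(s>165)&(v>150)
    if c in('white','grey'): return (s<50)&(v>60)
def tub(im,c,u,v,z0=0):
    m=comp(cmask(im,c),u,v); w=W[c]/2
    g=ray_z('top',[m.nonzero()[1].mean(),m.nonzero()[0].mean()],z0+17)[0]
    x,y,a,f,n=fit(m,lambda x,y,t:[box(x,y,t,w,w,z0,z0+34)],(g[0],g[1],0.))
    return x,y,(a+45)%90-45,f,n
E
cat > t0.py <<'E'
from fit import *
im=np.load('pics/top0.npy')
for c,u,v in [('blue',251,222),('yellow',193,251),('red',486,234),('green',447,258),('white',193,209),('grey',255,258)]:
    print(c,np.round(tub(im,c,u,v),1))
m=comp(cmask(im,'orange'),438,188)
print('grip',np.round(fit(m,lambda x,y,t:[box(x,y,t,25,11,33,70)],(590,-270,1.3,0)),1))
H=cv2.cvtColor(im,cv2.COLOR_RGB2HSV).astype(int);h,s,v=H[...,0],H[...,1],H[...,2]
ms=np.zeros(im.shape[:2],bool)
notw=((s<60)&(v>60))|((h>22)&(h<36)&(s>70)&(v>100))|((h>60)&(h<90)&(s>60)); 
ms[155:240,290:405]=notw[155:240,290:405]; ms=cv2.morphologyEx(comp(ms,320,205).astype(np.uint8),cv2.MORPH_CLOSE,np.ones((9,9)))>0
cv2.imwrite('pics/ms.png',np.uint8(ms[140:260,280:440])*255)
print('slab',np.round(fit(ms,lambda x,y,t:[box(x,y,t,76,90,0,30),box(x,y,t,5,90,0,40,71),box(x,y,t,5,90,0,40,-71),box(x,y,t,86,43,0,24,0,-133)],(570,45,0.1,0)),1))
mr=np.zeros_like(ms); mr[160:230,415:455]=((h>8)&(h<30)&(v>140))[160:230,415:455]; mr=cv2.morphologyEx(comp(mr,430,215).astype(np.uint8),cv2.MORPH_CLOSE,np.ones((9,9)))>0
cv2.imwrite('pics/mr.png',np.uint8(mr[140:260,370:500])*255)
for hx,hy in((75,28),(79,32)):
  print('rest',np.round(fit(mr,lambda x,y,t:[box(x,y,t,hx,hy,0,14),box(x,y,t,25,11,33,70)],(585,-270,1.3,0)),1))
E
time python3 t0.py
```

```text
blue [517.9 235.    1.3  41.2 692. ]
yellow [448.4 394.  -19.4 242.9 324. ]Traceback (most recent call last):
  File "t0.py", line 4, in <module>
    print(c,np.round(tub(im,c,u,v),1))
                     ~~~^^^^^^^^^^
  File "fit.py", line 43, in tub
    x,y,a,f,n=fit(m,lambda x,y,t:[box(x,y,t,w,w,z0,z0+34)],(g[0],g[1],0.))
              ~~~^^^^^^^^^^^^^^^^^^^^^^^^^^^^^^^^^^^^^^^^^^^^^^^^^^^^^^^^^
  File "fit.py", line 24, in fit
    r=minimize(cost,g,method='Nelder-Mead',options=dict(initial_simplex=[g,[g[0]+6,g[1],g[2]],[g[0],g[1]+6,g[2]],[g[0],g[1],g[2]+12]],xatol=.05,fatol=.02))
    res = _minimize_neldermead(fun, x0, args, callback, bounds=bounds,
                               **options)
    fxr = func(xr)
    fx = function(np.copy(x), *(wrapper_args + args))
  File "fit.py", line 17, in cost
    uv=(proj(n,B)-[x0,y0]+.5)*SS-.5
        ~~~~^^^^^
  File "h.py", line 16, in proj
    K,R,t=cam(n); q=(np.atleast_2d(P)@R.T+t)@K.T; return q[:,:2]/q[:,2:]
          ~~~^^^
  File "h.py", line 4, in cam
    c=vision.calibration(n); f=200/np.tan(np.radians(c['fovy']/2))
ValueError: time passes only in moves, steps and waits

real	0m13.668s
user	0m7.792s
sys	0m1.385s
```

```bash
python3 - <<'E'
s=open('h.py').read()
a=s.index('def cam'); b=s.index('def ray_z')
s=s[:a]+'''import functools,os,pickle
@functools.lru_cache(None)
def cam(n):
    fn=f'pics/cal_{n}.pkl'
    if not os.path.exists(fn): pickle.dump(vision.calibration(n),open(fn,'wb'))
    c=pickle.load(open(fn,'rb')); f=200/np.tan(np.radians(c['fovy']/2))
    K=np.array([[f,0,c['cx']],[0,f,c['cy']],[0,0,1]]); R,_=cv2.Rodrigues(np.array(c['rvec'])); return K,R,np.array(c['tvec'])
'''+s[b:]
open('h.py','w').write(s)
E
python3 - <<'E'
from fit import *
im=np.load('pics/top0.npy')
H=cv2.cvtColor(im,cv2.COLOR_RGB2HSV)
for (u,v) in [(193,251),(183,250),(200,245),(208,252),(190,262),(486,234),(476,236),(447,258),(440,258),(193,209),(187,205),(199,210),(255,258),(259,258),(300,300),(255,300),(438,188),(437,180)]: print((u,v),H[v,u],im[v,u])
E
time python3 t0.py
```

```text
(193, 251) [ 30 113 247] [247 247 138]
(183, 250) [ 21 173  96] [96 77 31]
(200, 245) [ 30 116 247] [247 247 135]
(208, 252) [  8 111  62] [62 42 35]
(190, 262) [ 30 117 255] [255 255 138]
(486, 234) [  2 182 243] [243  80  70]
(476, 236) [  2 182 170] [170  59  49]
(447, 258) [ 62 123 204] [106 204 114]
(440, 258) [ 60 107 153] [ 89 153  90]
(193, 209) [ 20  27 142] [142 137 127]
(187, 205) [ 40   6 255] [253 255 249]
(199, 210) [ 20  23 102] [102  99  93]
(255, 258) [  8  38 107] [107  95  91]
(259, 258) [  8  17 179] [179 170 167]
(300, 300) [ 10 131 134] [134  88  65]
(255, 300) [ 11 140 140] [140  92  63]
(438, 188) [ 15 175 246] [246 161  77]
(437, 180) [ 15 177 247] [247 162  76]
blue [517.9 235.    1.3  41.2 692. ]
yellow [448.4 394.  -19.4 242.9 324. ]
red [ 471.  -404.2    1.2   25.9  432. ]
green [ 408.1 -293.7   -4.8   35.2  250. ]
white [556.3 394.6  18.1  13.  175. ]
grey [418.2 222.9 -15.2  10.6  64. ]
grip [ 595.4 -270.8  -15.9   44.6  183. ]
slab [5.734e+02 1.140e+01 4.700e+00 1.451e+02 5.634e+03]
rest [ 563.  -217.9   76.3 1017.6 1135. ]
rest [ 560.  -213.1   75.9 1001.8 1135. ]
real	0m8.273s
user	0m8.732s
sys	0m0.239s
```

```bash
python3 - <<'E'
s=open('fit.py').read()
s=s.replace("m=comp(cmask(im,c),u,v); w","m=comp(cv2.morphologyEx(cmask(im,c).astype(np.uint8),cv2.MORPH_CLOSE,np.ones((3,3)))>0,u,v); m=fill(m); w")
s=s.replace("def tub(","""def fill(m):
    cs,_=cv2.findContours(m.astype(np.uint8),cv2.RETR_EXTERNAL,cv2.CHAIN_APPROX_NONE); o=np.zeros(m.shape,np.uint8); cv2.drawContours(o,cs,-1,1,-1); return o>0
def tub(""")
s=s.replace("(h>22)&(h<36)&(s>90)&(v>60)","(h>18)&(h<36)&(s>100)&(v>60)")
open('fit.py','w').write(s)
t=open('t0.py').read()
t=t.replace("(590,-270,1.3,0)","(590,-270,1.3)").replace("(585,-270,1.3,0)","(585,-270,1.3)")
t=t.replace("mr[160:230,415:455]=((h>8)&(h<30)&(v>140))[160:230,415:455]","mr[160:230,415:455]=((h>8)&(h<30)&(v>155))[160:230,415:455]")
t+="""
o=np.hstack([np.repeat(np.uint8(ms[140:260,280:500])[...,None]*255,3,2)//2+im[140:260,280:500]//2,np.repeat(np.uint8(mr[140:260,400:470])[...,None]*255,3,2)//2+im[140:260,400:470]//2])
crop(o,0,0,290,120,2.7,'msk')
"""
open('t0.py','w').write(t)
E
python3 t0.py
```

```text
blue [517.9 235.    1.3  41.2 692. ]
yellow [440.7 392.4 -16.4  30.5 588. ]
red [ 471.  -404.2    1.2   22.5  437. ]
green [ 408.1 -293.7   -4.5   18.2  267. ]
white [556.3 394.5  18.1  12.  176. ]
grey [418.3 223.1 -13.6   7.7  67. ]
grip [ 595.4 -270.8  -15.9   44.6  183. ]
slab [5.734e+02 1.140e+01 4.700e+00 1.451e+02 5.634e+03]
rest [ 584.5 -272.4  -15.4  111.6 1063. ]
rest [ 586.8 -273.4  -17.4  312.2 1063. ]
```

View pics/msk.png

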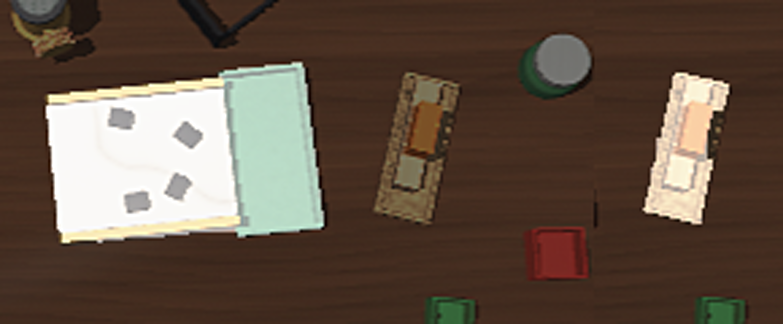

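```bash
cat > plan.py <<'E'
import sys,numpy as np
from scipy.spatial.transform import Rotation as Ro
from bench import bot
# usage: plan.py x y z yaw [x y z yaw ...]  -> unit numbers from the current measured pose
s=bot.state(); p=s['position']; R=Ro.from_euler('xyz',s['ee_rot'],degrees=True)
print('clock %.2f pos %s rot %s F %s open %.3f q %s'%(s['clock'],p.round(1),s['ee_rot'].round(1),s['ft_force'].round(1),s['opening'],s['joints'].round(0)))
a=np.array(sys.argv[1:],float).reshape(-1,4)
for x,y,z,w in a:
    T=R.inv().apply(np.array([x,y,z])-p)/300
    v=(R.inv()*Ro.from_euler('xyz',[-90,0,w],degrees=True)).as_rotvec(degrees=True)/90
    print(T.round(4),v.round(4))
E
python3 plan.py 595.4 -270.8 160 74.5; sed -n 1,3p h.py >/dev/null
python3 - <<'E'
from fit import *
im=np.load('pics/top0.npy')
c,s=np.cos(np.radians(4.7)),np.sin(np.radians(4.7))
for uv in [(325,183.5),(349.5,190),(346,209),(331,214.5)]:
    p=ray_z('top',[uv],39)[0]-[573.4,11.4,0]; print(uv,(c*p[0]+s*p[1]).round(),(-s*p[0]+c*p[1]).round())
E
```

```text
clock 0.10 pos [ 154.  -527.7  230.7] rot [-90.    0.1 -73.7] F [-0.4  0.4  0.7] open 1.000 q [-82.  15.   1.  76.   0.  81.]
[-0.41    0.2366  1.6524] [-1.0000e-03 -1.6471e+00 -1.0000e-04]
(325, 183.5) 43.0 15.0
(349.5, 190) 19.0 -50.0
(346, 209) -32.0 -34.0
(331, 214.5) -43.0 8.0
```

Emit:
play_rows --motion '[[[-0.2,0,0.85,0,-0.78,0,1],[-0.2,0,0.85,0,-0.78,0,1],[-0.2,0,0.85,0,-0.78,0,1],[-0.2,0,0.85,0,-0.78,0,1],[-0.2,0,0.85,0,-0.78,0,1],[-0.2,0,0.85,0,-0.78,0,1],[-0.2,0,0.85,0,-0.78,0,1],[-0.2,0,0.85,0,-0.78,0,1],[-0.2,0,0.85,0,-0.78,0,1],[-0.2,0,0.85,0,-0.78,0,1]]]'

```text
clock: 0.93
position: [382.5, -398.4, 230.8]
ee_rot: [-90.0, 0.0, -3.1]
ft_force: [-1.1, -1.0, 0.2]
opening: 1.001
```

```bash
python3 plan.py 595.4 -270.8 160 74.5
```

```text
clock 0.93 pos [ 382.5 -398.4  230.8] rot [-90.    0.   -3.1] F [-1.1 -1.   0.2] open 1.001 q [-55.  15.   2.  77.  -0.  38.]
[0.686  0.2359 0.4627] [-7.000e-04 -8.621e-01 -0.000e+00]
```

Emit:
play_rows --motion '[[[0.686,0.1,0.463,0,-0.78,0,1],[0.686,0.1,0.463,0,-0.78,0,1],[0.686,0.1,0.463,0,-0.78,0,1],[0.686,0.1,0.463,0,-0.78,0,1],[0.686,0.1,0.463,0,-0.78,0,1],[0.686,0.1,0.463,0,-0.78,0,1],[0.686,0.1,0.463,0,-0.78,0,1],[0.686,0.1,0.463,0,-0.78,0,1],[0.686,0.1,0.463,0,-0.78,0,1],[0.686,0.1,0.463,0,-0.78,0,1]]]'

```text
clock: 1.77
position: [596.2, -272.5, 200.5]
ee_rot: [-89.9, -0.0, 67.1]
ft_force: [-0.0, -0.2, 0.5]
opening: 1.001
```

```bash
python3 plan.py 595.4 -270.8 130 74.5
```

```text
clock 1.77 pos [ 596.2 -272.5  200.5] rot [-89.9  -0.   67.1] F [-0.  -0.2  0.5] open 1.001 q [-32.  26.  14.  78.  -0.  -9.]
[0.0042 0.2349 0.0043] [-0.0009 -0.0824  0.0002]
```

Emit:
play_rows --motion '[[[0.004,0.235,0.004,0,-0.082,0,1],[0.004,0.235,0.004,0,-0.082,0,1],[0.004,0.235,0.004,0,-0.082,0,1],[0.004,0.235,0.004,0,-0.082,0,1],[0.004,0.235,0.004,0,-0.082,0,1]]]'

```text
clock: 2.18
position: [595.9, -271.9, 132.3]
ee_rot: [-90.1, 0.0, 74.0]
ft_force: [0.4, -0.2, 1.1]
opening: 1.0
```

```bash
python3 plan.py 595.4 -270.8 40 74.5
python3 - <<'E'
from h import *
im,d=grab('top','t1'); crop(im,380,130,500,250,5,'t1')
im,d=grab('side','s1'); crop(im,290,170,450,310,5,'s1')
E
```

```text
clock 2.18 pos [ 595.9 -271.9  132.3] rot [-90.1   0.   74. ] F [ 0.4 -0.2  1.1] open 1.000 q [-32.  27.   6.  68.   0. -16.]
[0.0032 0.3077 0.0032] [ 0.0008 -0.0057 -0.0002]
```

View pics/t1.png

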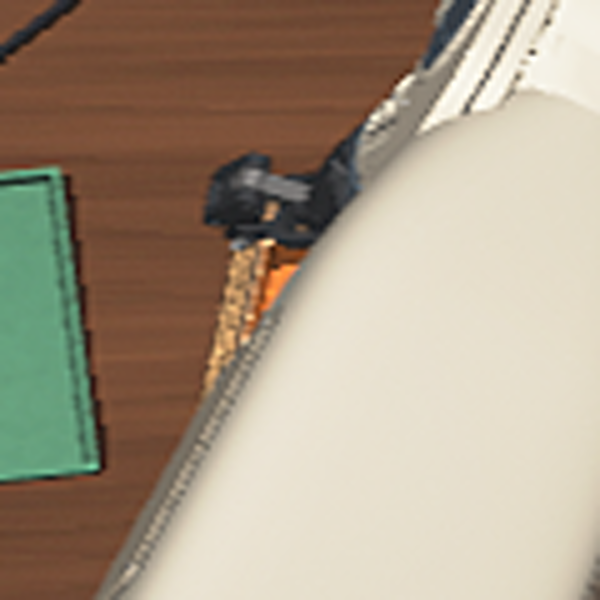

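View pics/s1.png

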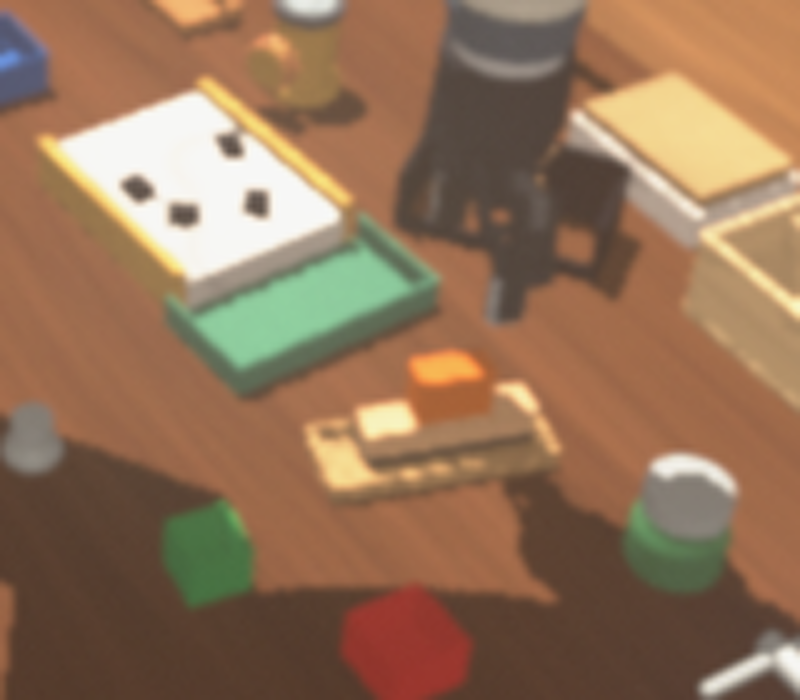

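Run:
```python
from h import *
from bench import bot
print(bot.state()['position'].round(1))
for n,o in(('top',(380,130)),('side',(290,170))):
    for P in [(595.9,-271.9,132.3),(595.9,-271.9,145),(595.4,-270.8,70),(595.4+11.4,-270.8+41,145),(595.4-11.4,-270.8-41,145)]:
        uv=proj(n,P)[0]; print(n,P,uv.round(1),((uv-o)*5).round())
```

```text
[ 596.3 -272.1  133. ]
top (595.9, -271.9, 132.3) [444.3 181.6] [322. 258.]
top (595.9, -271.9, 145) [445.6 180.7] [328. 253.]
top (595.4, -270.8, 70) [438.2 186.2] [291. 281.]
top (606.8, -229.8, 145) [428.6 176.8] [243. 234.]
top (584.0, -311.8, 145) [461.7 185. ] [409. 275.]
side (595.9, -271.9, 132.3) [384.  227.8] [470. 289.]
side (595.9, -271.9, 145) [384.5 224.5] [472. 273.]
side (595.4, -270.8, 70) [381.2 243. ] [456. 365.]
side (606.8, -229.8, 145) [379.1 215.6] [446. 228.]
side (584.0, -311.8, 145) [389.4 233.6] [497. 318.]
```

```bash
python3 plan.py 595.4 -270.8 37 74.3
```

```text
clock 2.28 pos [ 596.3 -272.1  133. ] rot [-90.2   0.   74. ] F [-0.6 -0.2  0.7] open 1.000 q [-32.  27.   6.  68.   0. -16.]
[0.0037 0.3199 0.005 ] [ 0.0019 -0.0033 -0.0006]
```

Emit:
play_rows --motion '[[[0.004,0.1,0.005,0,-0.003,0,1],[0.004,0.2,0.005,0,-0.003,0,1],[0.004,0.27,0.005,0,-0.003,0,1],[0.004,0.32,0.005,0,-0.003,0,1],[0.004,0.32,0.005,0,-0.003,0,1],[0.004,0.32,0.005,0,-0.003,0,1]]]'

```text
clock: 2.78
position: [594.6, -270.2, 35.7]
ee_rot: [-90.0, 0.0, 74.3]
ft_force: [0.7, 0.5, 0.1]
opening: 0.998
```

```bash
python3 plan.py 595.4 -270.8 37 74.3
```

```text
clock 2.78 pos [ 594.6 -270.2   35.7] rot [-90.    0.   74.3] F [0.7 0.5 0.1] open 0.998 q [-32.  31.  -3.  56.   0. -16.]
[-0.0013 -0.0042 -0.003 ] [ 0.0004 -0.0001 -0.0001]
```

Emit:
play_rows --motion '[[[0,-0.004,0,0,0,0,0],[0,-0.004,0,0,0,0,0],[0,-0.004,0,0,0,0,0],[0,-0.004,0,0,0,0,0],[0,-0.004,0,0,0,0,0],[0,-0.004,0,0,0,0,0],[0,-0.004,0,0,0,0,0],[0,-0.004,0,0,0,0,0],[0,-0.004,0,0,0,0,0],[0,-0.004,0,0,0,0,0]]]'

```text
clock: 3.62
position: [594.4, -270.0, 36.6]
ee_rot: [-90.0, 0.0, 74.3]
ft_force: [-1.3, 0.8, 6.6]
opening: 0.248
```

```bash
python3 plan.py 595.4 -270.8 120 74.3
```

```text
clock 3.62 pos [ 594.4 -270.    36.6] rot [-90.    0.   74.3] F [-1.3  0.8  6.6] open 0.248 q [-32.  31.  -3.  56.  -0. -16.]
[-0.0017 -0.278  -0.004 ] [ 0.0005  0.0001 -0.0002]
```

Emit:
play_rows --motion '[[[0,-0.1,0,0,0,0,0],[0,-0.2,0,0,0,0,0],[0,-0.3,0,0,0,0,0],[0.1,-0.3,0,0,0,0,0],[0.2,-0.3,0,0,0,0,0],[0.3,-0.3,0,0,0,0,0],[0.4,-0.3,0,0,0,0,0],[0.5,-0.3,0,0,0,0,0],[0.5,-0.3,0,0,0,0,0],[0.5,-0.3,0,0,0,0,0]]]'

```text
clock: 4.45
position: [634.9, -123.8, 125.6]
ee_rot: [-90.0, 0.0, 74.5]
ft_force: [0.1, -0.0, -1.6]
opening: 0.248
```

```bash
python3 plan.py 567.7 81.2 110 94.7
```

```text
clock 4.45 pos [ 634.9 -123.8  125.6] rot [-90.    0.   74.5] F [ 0.1 -0.  -1.6] open 0.248 q [-18.  27.   4.  67.  -0.  -3.]
[0.5985 0.0522 0.3988] [-5.000e-04 -2.248e-01  1.000e-04]
```

Emit:
play_rows --motion '[[[0.12,0.03,0.08,0,-0.05,0,0],[0.24,0.05,0.16,0,-0.1,0,0],[0.36,0.05,0.24,0,-0.15,0,0],[0.48,0.05,0.32,0,-0.2,0,0],[0.6,0.05,0.4,0,-0.225,0,0],[0.6,0.05,0.4,0,-0.225,0,0],[0.6,0.05,0.4,0,-0.225,0,0],[0.6,0.05,0.4,0,-0.225,0,0]]]'

```text
clock: 5.12
position: [568.1, 79.7, 111.0]
ee_rot: [-90.0, 0.0, 94.6]
ft_force: [0.1, -0.2, -1.6]
opening: 0.247
```

```bash
python3 plan.py 567.7 81.2 64 94.7
python3 - <<'E'
from h import *
im,d=grab('top','t2'); crop(im,260,130,420,250,5,'t2')
im,d=grab('side','s2'); crop(im,270,150,430,270,5,'s2')
print(ray_z('top',[(294,140)],82))
E
```

```text
clock 5.12 pos [568.1  79.7 111. ] rot [-90.    0.   94.6] F [ 0.1 -0.2 -1.6] open 0.247 q [-0. 21. -9. 61. -0. -5.]
[0.0051 0.1567 0.0009] [ 0.0001 -0.0015 -0.0004]
[[728.06444042 110.52705168  82.        ]]
```

View pics/t2.png

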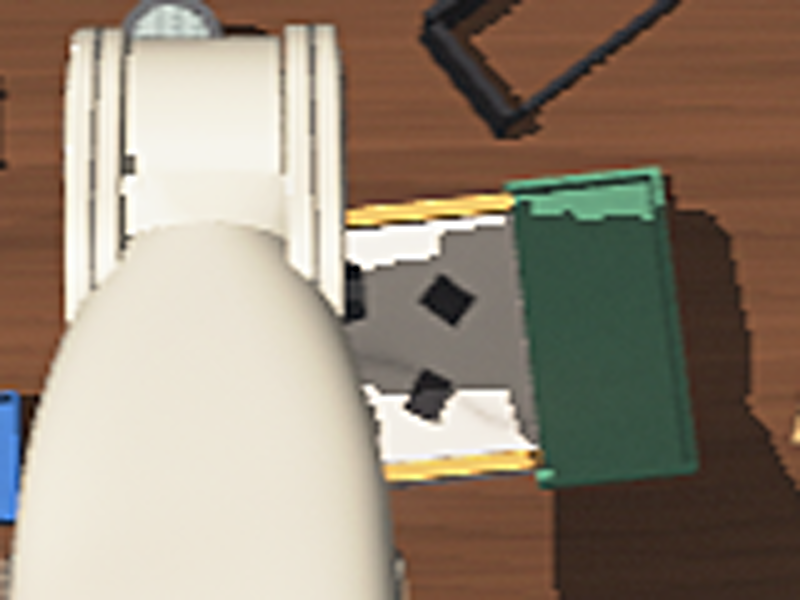

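View pics/s2.png

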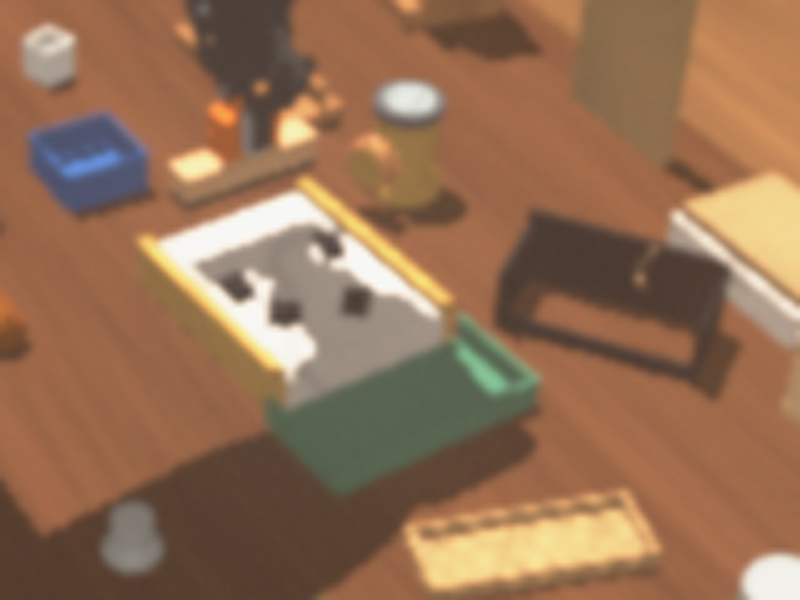

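Run:
```python
from fit import *
p=np.array([568.1,79.7]); sole=111-31.6
for off in (0,-5,-10):
  for zz,hx,hy in ((28,56,12),(0,56,12),(65,25,11)):
    t=np.radians(4.6)
    B=box(p[0],p[1],t,hx,hy,sole+zz,sole+zz,off)[::2]
    print(off,zz,((proj('side',B)-[270,150])*5).round().tolist())
```

```text
0 28 [[186.0, 177.0], [168.0, 161.0], [316.0, 131.0], [297.0, 116.0]]
0 0 [[186.0, 209.0], [168.0, 193.0], [314.0, 163.0], [295.0, 148.0]]
0 65 [[223.0, 119.0], [206.0, 105.0], [282.0, 99.0], [264.0, 86.0]]
-5 28 [[180.0, 179.0], [162.0, 163.0], [310.0, 133.0], [291.0, 118.0]]
-5 0 [[180.0, 212.0], [162.0, 195.0], [308.0, 165.0], [290.0, 150.0]]
-5 65 [[217.0, 122.0], [200.0, 107.0], [276.0, 101.0], [258.0, 87.0]]
-10 28 [[174.0, 181.0], [156.0, 165.0], [304.0, 135.0], [286.0, 120.0]]
-10 0 [[174.0, 214.0], [156.0, 197.0], [303.0, 167.0], [284.0, 152.0]]
-10 65 [[211.0, 124.0], [194.0, 109.0], [270.0, 103.0], [253.0, 89.0]]
```

Emit:
play_rows --motion '[[[0.005,0.06,0,0,0,0,0],[0.005,0.11,0,0,0,0,0],[0.005,0.14,0,0,0,0,0],[0.005,0.156,0,0,0,0,0],[0.005,0.156,0,0,0,0,0],[0.005,0.156,0,0,0,0,0],[0.005,0.156,0,0,0,0,0]]]'

```text
clock: 5.8
position: [568.3, 81.2, 64.6]
ee_rot: [-90.0, 0.0, 94.5]
ft_force: [-0.5, -0.7, -1.3]
opening: 0.25
```

```bash
python3 plan.py 567.7 81.2 62.8 94.7
```

```text
clock 5.80 pos [568.3  81.2  64.6] rot [-90.    0.   94.5] F [-0.5 -0.7 -1.3] open 0.250 q [ -0.  23. -13.  55.  -0.  -5.]
[0.0001 0.0059 0.0021] [ 0.0004 -0.002  -0.0001]
```

Emit:
play_rows --motion '[[[0,0.007,0.002,0,-0.002,0,0],[0,0.007,0.002,0,-0.002,0,0],[-0.02,0.007,0.002,0,-0.002,0,0],[-0.04,0.007,0.002,0,-0.002,0,0],[-0.06,0.007,0.002,0,-0.002,0,0],[-0.08,0.007,0.002,0,-0.002,0,0],[-0.1,0.007,0.002,0,-0.002,0,0],[-0.12,0.007,0.002,0,-0.002,0,0],[-0.14,0.007,0.002,0,-0.002,0,0],[-0.16,0.007,0.002,0,-0.002,0,0]]]'

```text
clock: 6.63
position: [571.4, 33.6, 62.7]
ee_rot: [-90.1, -0.1, 94.8]
ft_force: [-0.7, 5.7, 5.3]
opening: 0.248
```

```bash
python3 plan.py 582 -93.2 62.8 94.7
```

```text
clock 6.63 pos [571.4  33.6  62.7] rot [-90.1  -0.1  94.8] F [-0.7  5.7  5.3] open 0.248 q [ -5.  23. -13.  54.   0. -10.]
[-4.241e-01 -1.000e-03 -3.000e-04] [0.0007 0.0006 0.0007]
```

Emit:
play_rows --motion '[[[-0.022,-0.001,0,0,0,0,0],[-0.044,-0.001,0,0,0,0,0],[-0.066,-0.001,0,0,0,0,0],[-0.088,-0.001,0,0,0,0,0],[-0.11,-0.001,0,0,0,0,0],[-0.132,-0.001,0,0,0,0,0],[-0.154,-0.001,0,0,0,0,0],[-0.176,-0.001,0,0,0,0,0],[-0.198,-0.001,0,0,0,0,0],[-0.22,-0.001,0,0,0,0,0]]]'

```text
clock: 7.47
position: [576.5, -32.3, 62.6]
ee_rot: [-90.0, -0.0, 94.7]
ft_force: [-0.1, 4.8, 5.9]
opening: 0.251
```

```bash
python3 plan.py 582 -93.2 62.8 94.7
python3 - <<'E'
from h import *
im,d=grab('side','s3'); crop(im,270,150,430,270,5,'s3')
E
```

```text
clock 7.47 pos [576.5 -32.3  62.6] rot [-90.   -0.   94.7] F [-0.1  4.8  5.9] open 0.251 q [-12.  23. -12.  55.   0. -16.]
[-0.2038 -0.0008 -0.0013] [0.0002 0.0005 0.0005]
```

View pics/s3.png

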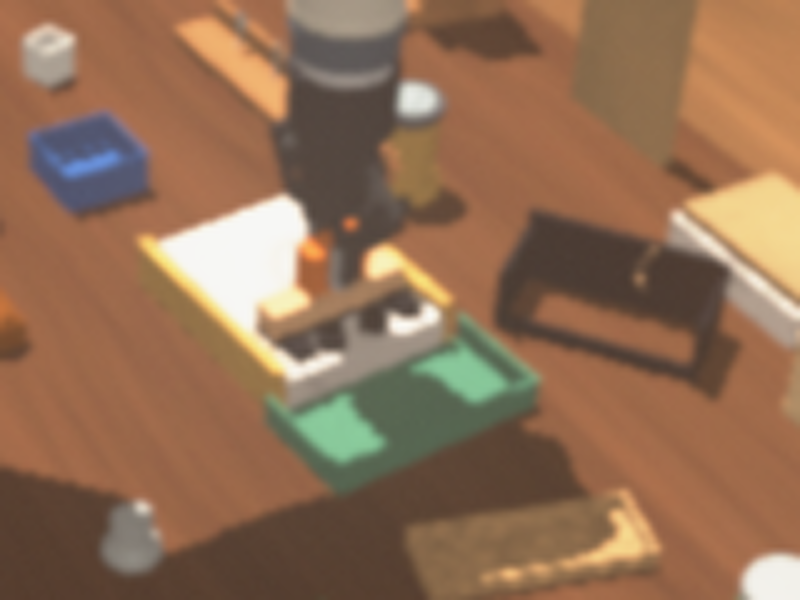

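All four chips ride ahead of the bar (crop 280–410, 300–345). Pushing on over the edge.

Emit:
play_rows --motion '[[[-0.03,-0.001,-0.001,0,0,0,0],[-0.055,-0.001,-0.001,0,0,0,0],[-0.08,-0.001,-0.001,0,0,0,0],[-0.105,-0.001,-0.001,0,0,0,0],[-0.13,-0.001,-0.001,0,0,0,0],[-0.155,-0.001,-0.001,0,0,0,0],[-0.18,-0.001,-0.001,0,0,0,0],[-0.205,-0.001,-0.001,0,0,0,0],[-0.215,-0.001,-0.001,0,0,0,0],[-0.215,-0.001,-0.001,0,0,0,0]]]'

```text
clock: 8.35
position: [582.0, -97.3, 62.3]
ee_rot: [-90.0, 0.0, 94.7]
ft_force: [0.3, 0.2, -1.5]
opening: 0.246
```

```bash
python3 plan.py 582 -93.2 120 94.7
python3 - <<'E'
from h import *
im,d=grab('side','s4'); crop(im,270,150,430,270,5,'s4')
E
```

```text
clock 8.35 pos [582.  -97.3  62.3] rot [-90.    0.   94.7] F [ 0.3  0.2 -1.5] open 0.246 q [-18.  24. -10.  55.  -0. -22.]
[ 0.0135 -0.1924 -0.001 ] [-0.0005 -0.0003 -0.0002]
```

View pics/s4.png

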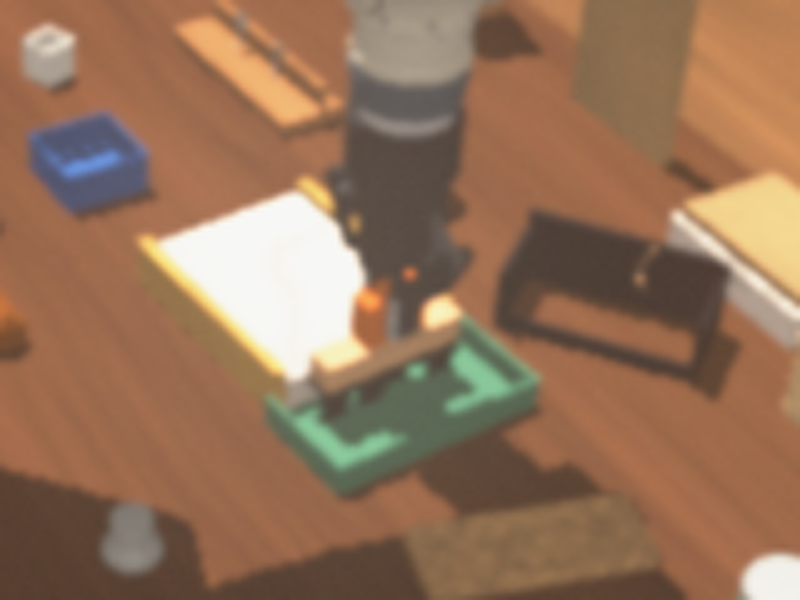

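Emit:
play_rows --motion '[[[0,-0.08,0,0,0,0,0],[0,-0.16,0,0,0,0,0],[-0.08,-0.22,0,0,0.05,0,0],[-0.18,-0.22,0,0,0.1,0,0],[-0.28,-0.22,0,0,0.15,0,0],[-0.38,-0.22,0,0,0.2,0,0],[-0.48,-0.22,0,0,0.224,0,0],[-0.58,-0.22,-0.02,0,0.224,0,0],[-0.58,-0.22,-0.02,0,0.224,0,0],[-0.58,-0.22,-0.02,0,0.224,0,0]]]'

```text
clock: 9.23
position: [602.3, -270.3, 127.8]
ee_rot: [-89.9, -0.0, 74.5]
ft_force: [0.2, 0.3, -2.0]
opening: 0.251
```

```bash
python3 plan.py 588 -271.5 60 74.5
python3 - <<'E'
from h import *
im,d=grab('top','t5'); crop(im,280,140,440,260,5,'t5')
im,d=grab('side','s5'); crop(im,280,160,440,290,5,'s5')
E
```

```text
clock 9.23 pos [ 602.3 -270.3  127.8] rot [-89.9  -0.   74.5] F [ 0.2  0.3 -2. ] open 0.251 q [-31.  28.   6.  68.  -0. -16.]
[-0.0167  0.2261  0.0448] [-0.0006 -0.0003  0.0001]
```

View pics/t5.png

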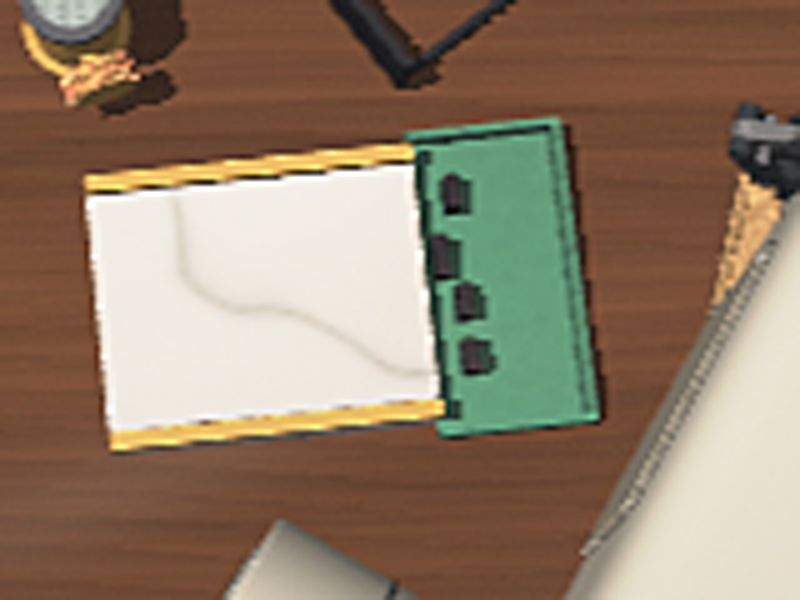

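View pics/s5.png

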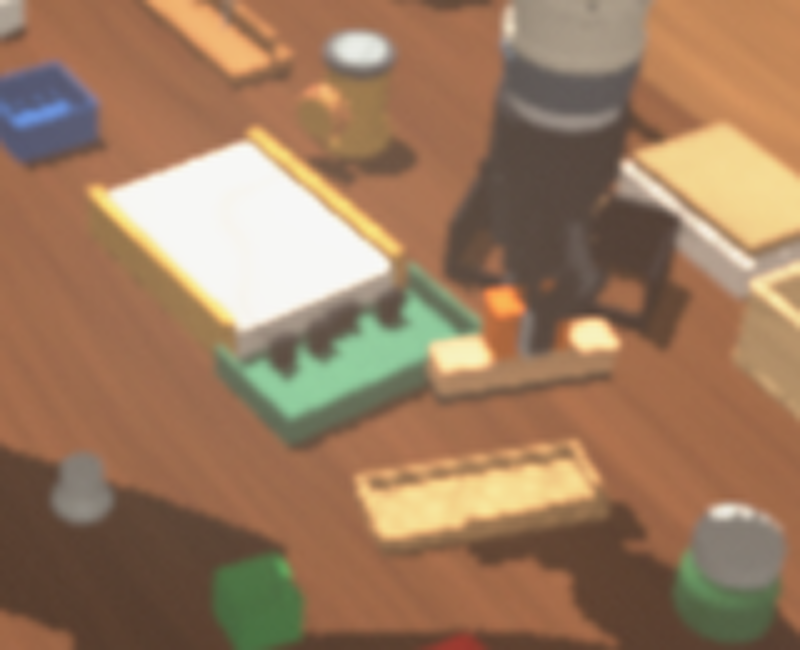

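Run:
```python
from h import *
im=np.load('pics/t5.npy').astype(int); d=np.load('pics/t5d.npy'); P=cloud('top',d)
m=np.zeros(im.shape[:2],np.uint8); s=im.sum(2); m[172:218,366:382]=(s[172:218,366:382]<180)
n,l,st,c=cv2.connectedComponentsWithStats(m)
cs,sn=np.cos(np.radians(4.7)),np.sin(np.radians(4.7))
def sl(p): p=p-np.array([573.4,11.4,0]); return np.array([cs*p[0]+sn*p[1],-sn*p[0]+cs*p[1],p[2]])
for i in range(1,n):
    if st[i,4]<15: continue
    x,y,w,h,a=st[i]; e=[sl(ray_z('top',[(x-.5,c[i][1])],13)[0])[1],sl(ray_z('top',[(x+w-.5,c[i][1])],13)[0])[1]]
    print(c[i].round(1),a,sl(ray_z('top',[c[i]],13)[0]).round(1),'yrange',np.round(e,1),'z',np.median(P[l==i][:,2]).round(1),P[l==i][:,2].max().round(1))
for y in (-90,90):
    print(y,proj('top',[573.4-sn*y+0,11.4+cs*y,30]).round(1))
```

```text
[370.6 178.4] 37 [  49.2 -113.8   13. ] yrange [-105.3 -121.9] z 24.3 33.4
[367.9 198.1] 75 [ -5.  -99.7  13. ] yrange [ -93.1 -109.6] z 5.3 28.3
[373.6 200. ] 30 [ -11.9 -114.7   13. ] yrange [-106.2 -122.7] z 5.8 31.9
[374.8 210.7] 26 [ -42.1 -114.4   13. ] yrange [-105.3 -124.5] z 24.9 29.1
-90 [[364.7 195.7]]
90 [[299.3 202.5]]
```

Emit:
play_rows --motion '[[[-0.01,0.03,0.03,0,0,0,0],[-0.017,0.06,0.045,0,0,0,0],[-0.017,0.12,0.045,0,0,0,0],[-0.017,0.18,0.045,0,0,0,0],[-0.017,0.225,0.045,0,0,0,0],[-0.017,0.225,0.045,0,0,0,0],[-0.017,0.225,0.045,0,0,0,0]]]'

```text
clock: 9.92
position: [587.8, -269.1, 61.1]
ee_rot: [-89.9, -0.0, 74.7]
ft_force: [0.7, 0.3, -0.9]
opening: 0.249
```

```bash
python3 plan.py 588 -271.5 37 74.5
```

```text
clock 9.92 pos [ 587.8 -269.1   61.1] rot [-89.9  -0.   74.7] F [ 0.7  0.3 -0.9] open 0.249 q [-32.  29.  -2.  59.   0. -17.]
[-0.0077  0.0803 -0.0027] [-0.0009  0.0018  0.0003]
```

Emit:
play_rows --motion '[[[-0.008,0.02,-0.003,0,0,0,0],[-0.008,0.04,-0.003,0,0,0,0],[-0.008,0.06,-0.003,0,0,0,0],[-0.008,0.075,-0.003,0,0,0,0],[-0.008,0.081,-0.003,0,0,0,0],[-0.008,0.081,-0.003,0,0,0,0],[-0.008,0.081,-0.003,0,0,0,0]]]'

```text
clock: 10.5
position: [588.3, -273.0, 36.8]
ee_rot: [-90.0, 0.0, 74.6]
ft_force: [-0.0, 0.5, -1.2]
opening: 0.248
```

```bash
python3 plan.py 588 -271.5 36.8 74.5 ;python3 - <<'E'
from h import *
im,d=grab('side','s6'); crop(im,300,200,440,290,5,'s6')
E
```

```text
clock 10.50 pos [ 588.3 -273.    36.8] rot [-90.    0.   74.6] F [-0.   0.5 -1.2] open 0.248 q [-32.  30.  -4.  56.  -0. -17.]
[0.0046 0.0001 0.0024] [-0.      0.0008 -0.    ]
```

View pics/s6.png

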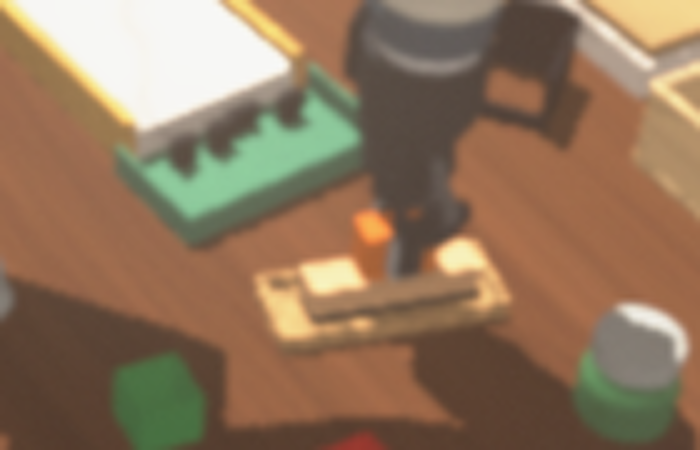

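Emit:
play_rows --motion '[[[0,0.004,0,0,0,0,0],[0,0.004,0,0,0,0,0],[0,0.004,0,0,0,0,1],[0,0.002,0,0,0,0,1],[0,0,0,0,0,0,1],[0,0,0,0,0,0,1],[0,0,0,0,0,0,1],[0,0,0,0,0,0,1]]]'

```text
clock: 11.22
position: [588.4, -273.0, 36.8]
ee_rot: [-90.0, -0.0, 74.6]
ft_force: [-0.2, 0.1, 0.5]
opening: 1.0
```

Emit:
play_rows --motion '[[[0,-0.1,0,0,0,0,1],[0,-0.2,0,0,0,0,1],[0,-0.3,0,0,0,0,1],[0,-0.4,0,0,0,0,1],[0.1,-0.4,0,0,0,0,1],[0.2,-0.4,0,0,0,0,1],[0.3,-0.4,0,0,0,0,1],[0.4,-0.4,0,0,0,0,1],[0.5,-0.4,0,0,0,0,1],[0.6,-0.4,0,0,0,0,1]]]'

```text
clock: 12.05
position: [636.4, -98.1, 156.9]
ee_rot: [-90.0, 0.0, 74.6]
ft_force: [0.3, -0.2, 0.1]
opening: 0.999
```

```bash
python3 plan.py 517.9 235 120 91.3 ;python3 - <<'E'
from fit import *
im,d=grab('side','s7'); crop(im,280,180,440,300,5,'s7')
im,d=grab('top','t7');cv2.imwrite('pics/t7.png',im[...,::-1])
m=comp(cmask(im,'orange'),438,188)
print('grip',np.round(fit(m,lambda x,y,t:[box(x,y,t,25,11,33,70)],(588,-271,-.27,0)),1))
E
```

```text
clock 12.05 pos [636.4 -98.1 156.9] rot [-90.    0.   74.6] F [ 0.3 -0.2  0.1] open 0.999 q [-16.  26.   7.  71.   0.  -1.]
[0.9652 0.123  0.6761] [ 0.     -0.1859 -0.    ]
grip [ 588.  -271.   -15.5    2.     2. ]
```

View pics/s7.png

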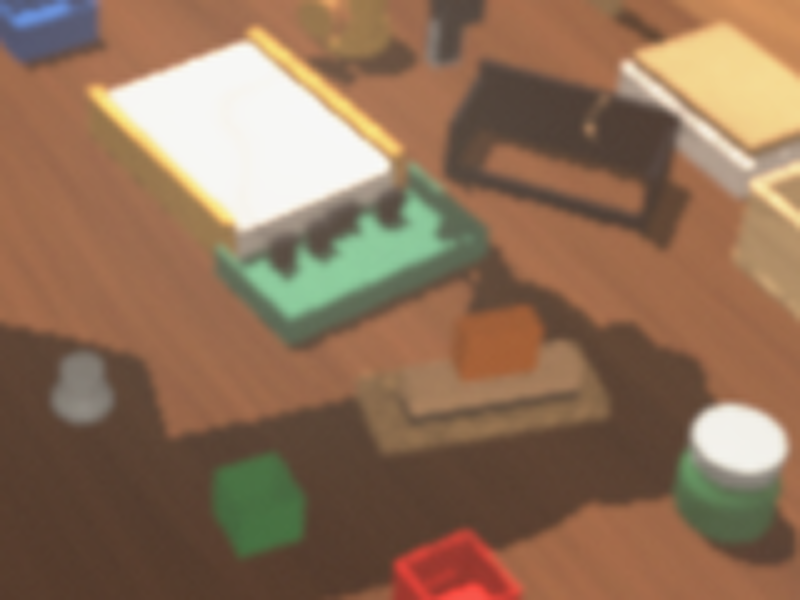

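View pics/t7.png

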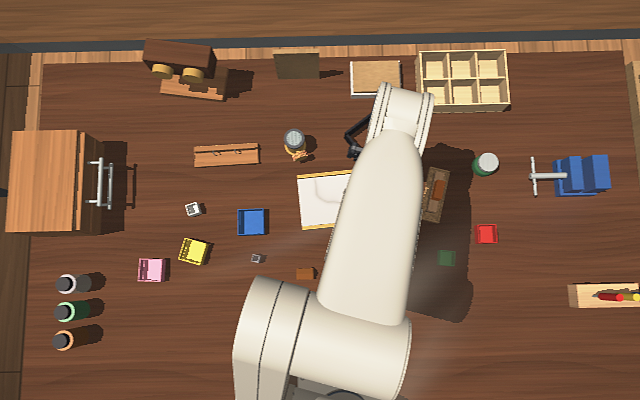

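Emit:
play_rows --motion '[[[0.965,0.1,0.676,0,-0.186,0,1],[0.965,0.1,0.676,0,-0.186,0,1],[0.965,0.1,0.676,0,-0.186,0,1],[0.965,0.1,0.676,0,-0.186,0,1],[0.965,0.1,0.676,0,-0.186,0,1],[0.965,0.1,0.676,0,-0.186,0,1],[0.965,0.1,0.676,0,-0.186,0,1],[0.965,0.1,0.676,0,-0.186,0,1],[0.965,0.1,0.676,0,-0.186,0,1],[0.965,0.1,0.676,0,-0.186,0,1]]]'

```text
clock: 12.98
position: [515.8, 236.8, 126.6]
ee_rot: [-89.9, -0.0, 91.6]
ft_force: [-0.8, 0.7, 1.0]
opening: 1.001
```

```bash
python3 plan.py 517.9 235 9 91.3 ;python3 - <<'E'
from fit import *
im,d=grab('side','s8'); crop(im,230,120,390,240,5,'s8')
im,d=grab('top','t8');crop(im,150,150,470,310,2.5,'t8')
m=comp(cmask(im,'orange'),438,188)
print('grip',np.round(fit(m,lambda x,y,t:[box(x,y,t,25,11,33,70)],(588,-271,-.27,0)),1))
E
```

```text
clock 12.98 pos [515.8 236.8 126.6] rot [-89.9  -0.   91.6] F [-0.8  0.7  1. ] open 1.001 q [16. 19. -8. 63.  0. 15.]
[-0.0065  0.3918 -0.0072] [-0.0006  0.0029  0.0004]
grip [ 588.7 -274.2  -16.6   49.5  179. ]
```

View pics/s8.png

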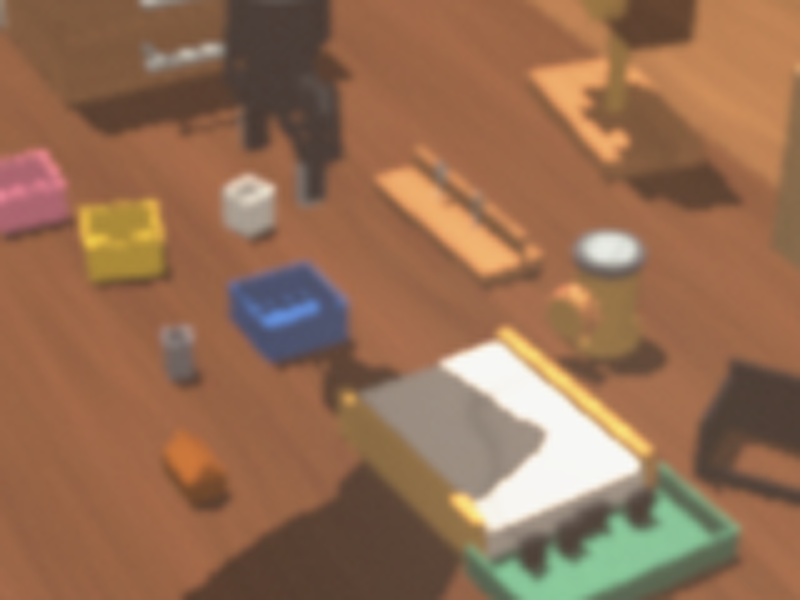

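View pics/t8.png

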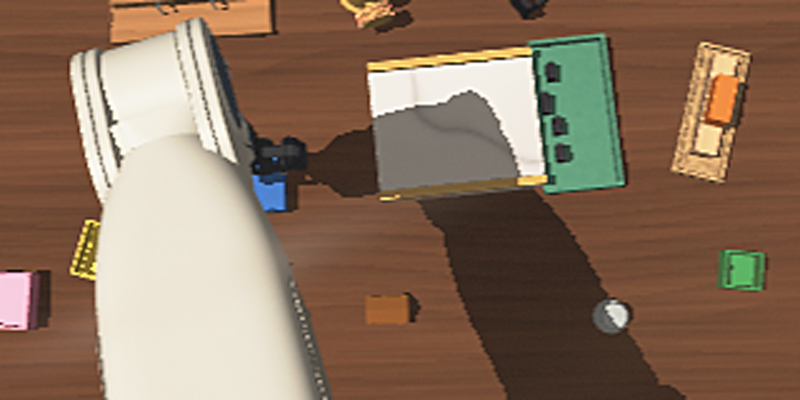

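Emit:
play_rows --motion '[[[-0.006,0.1,-0.007,0,0.003,0,1],[-0.006,0.2,-0.007,0,0.003,0,1],[-0.006,0.3,-0.007,0,0.003,0,1],[-0.006,0.36,-0.007,0,0.003,0,1],[-0.006,0.392,-0.007,0,0.003,0,1],[-0.006,0.392,-0.007,0,0.003,0,1],[-0.006,0.392,-0.007,0,0.003,0,0.7],[-0.006,0.392,-0.007,0,0.003,0,0.7],[-0.006,0.392,-0.007,0,0.003,0,0.7],[-0.006,0.392,-0.007,0,0.003,0,0.7]]]'

```text
clock: 13.92
position: [521.0, 231.8, 10.9]
ee_rot: [-90.2, -0.0, 91.0]
ft_force: [-0.5, -1.7, 5.9]
opening: 0.801
```

```bash
python3 plan.py 517.9 235 9 1.3 ;python3 - <<'E'
from fit import *
im,d=grab('side','s9'); crop(im,250,140,350,220,8,'s9')
E
```

```text
clock 13.92 pos [521.  231.8  10.9] rot [-90.2  -0.   91. ] F [-0.5 -1.7  5.9] open 0.801 q [ 16.  25. -17.  47.  -0.  15.]
[0.0108 0.0064 0.01  ] [0.0013 0.9971 0.0017]
```

View pics/s9.png

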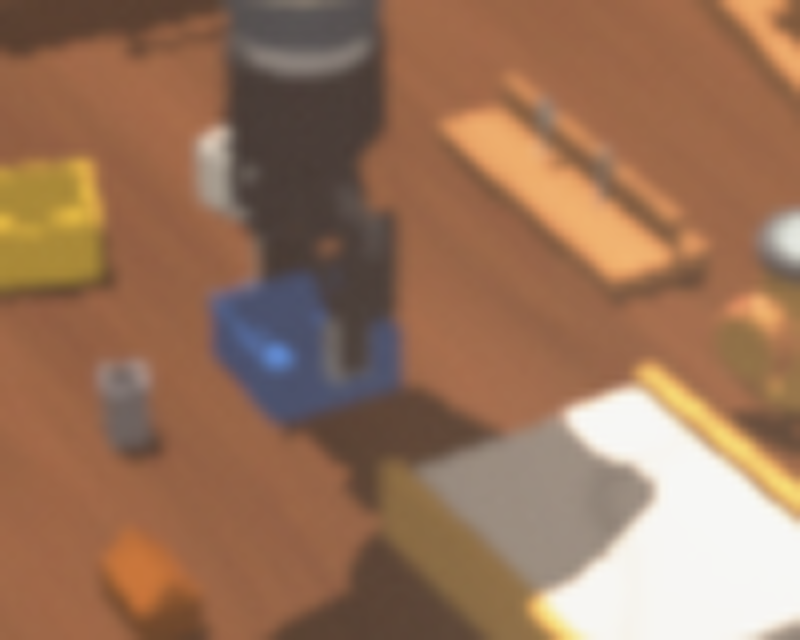

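Emit:
play_rows --motion '[[[0,0,0,0,0,0,1],[0,0,0,0,0,0,1],[0,0,0,0,0,0,1],[0,-0.08,0,0,0,0,1],[0,-0.15,0,0,0,0,1],[0,-0.15,0.007,0,0.08,0,1],[0,-0.15,0.007,0,0.16,0,1],[0,-0.15,0.007,0,0.24,0,1],[0,-0.15,0.007,0,0.32,0,1],[0,-0.15,0.007,0,0.4,0,1]]]'

```text
clock: 14.8
position: [517.6, 231.8, 54.3]
ee_rot: [-90.0, -0.0, 54.9]
ft_force: [0.2, -1.0, 0.6]
opening: 1.004
```

```bash
python3 plan.py 519.0 231.8 10 1.3
```

```text
clock 14.80 pos [517.6 231.8  54.3] rot [-90.   -0.   54.9] F [ 0.2 -1.   0.6] open 1.004 q [ 16.  23. -14.  53.   0.  51.]
[ 0.0026  0.1478 -0.0037] [-0.      0.5955 -0.    ]
```

Emit:
play_rows --motion '[[[0.003,0,-0.004,0,0.6,0,1],[0.003,0,-0.004,0,0.6,0,1],[0.003,0,-0.004,0,0.6,0,1],[0.003,0,-0.004,0,0.6,0,1],[0.003,0,-0.004,0,0.6,0,1],[0.003,0,-0.004,0,0.6,0,1],[0.003,0,-0.004,0,0.6,0,1],[0.003,0,-0.004,0,0.6,0,1],[0.003,0.08,-0.004,0,0.6,0,1],[0.003,0.08,-0.004,0,0.6,0,1]]]'

```text
clock: 15.63
position: [517.7, 231.4, 27.6]
ee_rot: [-90.1, 0.2, 1.2]
ft_force: [-0.7, 0.2, -0.8]
opening: 1.0
```

```bash
python3 plan.py 519.0 231.8 10 1.3;python3 - <<'E'
from fit import *
im,d=grab('side','s10'); crop(im,250,140,350,220,8,'s10')
E
```

```text
clock 15.63 pos [517.7 231.4  27.6] rot [-90.1   0.2   1.2] F [-0.7  0.2 -0.8] open 1.000 q [ 16.  24. -16.  50.   0. 104.]
[0.0047 0.0587 0.0013] [ 0.0006 -0.0007 -0.0024]
```

View pics/s10.png

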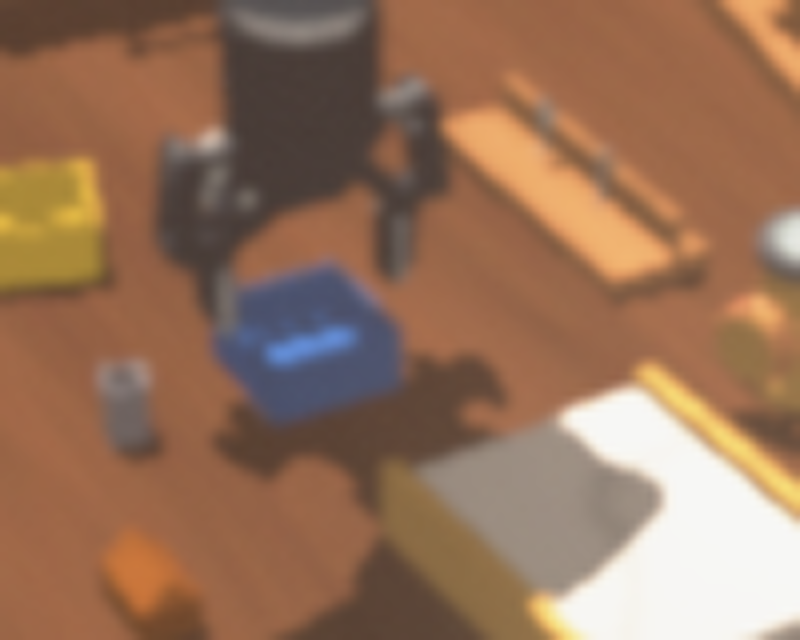

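Run:
```python
from fit import *
for P in [(475.2,231.4,40.6),(560.2,231.4,40.6)]+list(box(519,231.8,.02,35,35,34,34)[::2]):
    print(np.round(P),((proj('side',P)[0]-[250,140])*8).round())
```

```text
[475. 231.  41.] [225. 322.]
[560. 231.  41.] [382. 279.]
[485. 196.  34.] [274. 365.]
[483. 266.  34.] [211. 294.]
[555. 198.  34.] [403. 327.]
[553. 267.  34.] [337. 258.]
```

Emit:
play_rows --motion '[[[0.003,0.03,0.001,0,0,0,1],[0.003,0.058,0.001,0,0,0,1],[0.003,0.058,0.001,0,0,0,1],[0.003,0.058,0.001,0,0,0,0.7],[0.003,0.058,0.001,0,0,0,0.7],[0.003,0.058,0.001,0,0,0,0.7],[0.003,0.058,0.001,0,0,0,0.7],[0.003,0.058,0.001,0,0,0,0.7],[0.003,0.058,0.001,0,0,0,0.7]]]'

```text
clock: 16.43
position: [520.4, 232.2, 13.4]
ee_rot: [-90.0, -0.0, 1.2]
ft_force: [-0.4, -0.8, 5.4]
opening: 0.802
```

```bash
python3 plan.py 573.4 11.4 110 4.7
```

```text
clock 16.43 pos [520.4 232.2  13.4] rot [-90.   -0.    1.2] F [-0.4 -0.8  5.4] open 0.802 q [ 16.  25. -17.  48.   0. 104.]
[ 0.1609 -0.322  -0.7396] [-0.0002 -0.0384  0.0005]
```

Emit:
play_rows --motion '[[[0,-0.1,0,0,0,0,0.7],[0,-0.2,0,0,0,0,0.7],[0.02,-0.3,-0.1,0,-0.01,0,0.7],[0.05,-0.32,-0.2,0,-0.02,0,0.7],[0.08,-0.32,-0.32,0,-0.038,0,0.7],[0.12,-0.32,-0.44,0,-0.038,0,0.7],[0.16,-0.32,-0.56,0,-0.038,0,0.7],[0.16,-0.32,-0.66,0,-0.038,0,0.7],[0.16,-0.32,-0.74,0,-0.038,0,0.7],[0.16,-0.32,-0.74,0,-0.038,0,0.7]]]'

```text
clock: 17.27
position: [573.2, 7.1, 108.5]
ee_rot: [-90.1, 0.0, 4.4]
ft_force: [0.5, -0.3, -1.4]
opening: 0.801
```

Emit:
play_rows --motion '[[[0,0.04,0,0,0,0,0.7],[0,0.08,0,0,0,0,0.7],[0,0.12,0,0,0,0,0.7],[0,0.16,0,0,0,0,0.7],[0,0.18,0,0,0,0,0.7],[0,0.18,0,0,0,0,0.7],[0,0.18,0,0,0,0,0.7]]]'

```text
clock: 17.85
position: [572.8, 11.5, 54.9]
ee_rot: [-90.0, 0.0, 4.7]
ft_force: [1.0, -0.3, -1.1]
opening: 0.802
```

```bash
python3 plan.py 573.4 11.4 43.4 4.7;python3 - <<'E'
from fit import *
im,d=grab('side','s11'); crop(im,270,150,370,230,8,'s11')
E
```

```text
clock 17.85 pos [572.8  11.5  54.9] rot [-90.    0.    4.7] F [ 1.  -0.3 -1.1] open 0.802 q [ -7.  23. -13.  53.   0.  78.]
[ 0.0019  0.0384 -0.0005] [-0.0001 -0.0002 -0.0003]
```

View pics/s11.png

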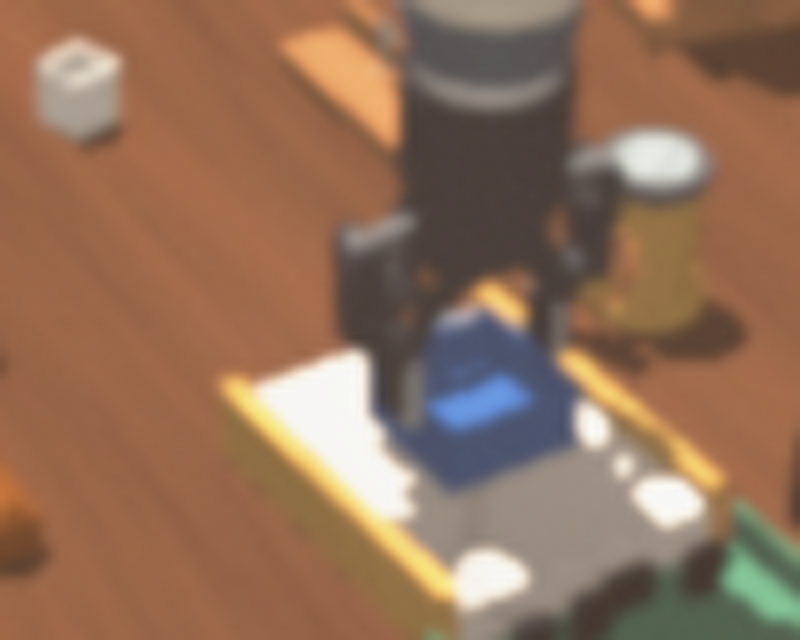

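Emit:
play_rows --motion '[[[0,0.02,0,0,0,0,0.7],[0,0.035,0,0,0,0,0.7],[0,0.037,0,0,0,0,0.7],[0,0.037,0,0,0,0,0.7],[0,0.037,0,0,0,0,0.7]]]'

```text
clock: 18.32
position: [572.8, 11.2, 43.8]
ee_rot: [-90.0, 0.0, 4.7]
ft_force: [-0.3, -0.5, -0.2]
opening: 0.8
```

```bash
python3 plan.py 573.4 11.4 43.4 4.7
```

```text
clock 18.32 pos [572.8  11.2  43.8] rot [-90.    0.    4.7] F [-0.3 -0.5 -0.2] open 0.800 q [ -7.  24. -14.  52.   0.  78.]
[0.0019 0.0012 0.0005] [-0.     -0.0005 -0.0001]
```

Emit:
play_rows --motion '[[[0,0.002,0,0,0,0,0.7],[0,0.002,0,0,0,0,0.7],[0,0.002,0,0,0,0,1],[0,0.002,0,0,0,0,1],[0,0.002,0,0,0,0,1],[0,0,0,0,0,0,1],[0,-0.08,0,0,0,0,1],[0,-0.18,0,0,0,0,1],[0,-0.28,0,0,0,0,1],[0,-0.28,0,0,0,0,1]]]'

```text
clock: 19.15
position: [575.3, 11.0, 133.4]
ee_rot: [-90.1, -0.5, 4.7]
ft_force: [-0.0, 0.2, 0.5]
opening: 1.004
```

```bash
python3 plan.py 441 390 130 -16.4
```

```text
clock 19.15 pos [575.3  11.  133.4] rot [-90.1  -0.5   4.7] F [-0.   0.2  0.5] open 1.004 q [-7. 20. -7. 63.  0. 78.]
[-0.3436  0.0065  1.2957] [1.000e-04 2.341e-01 5.200e-03]
```

Emit:
play_rows --motion '[[[-0.26,-0.05,0.98,0,0.234,0,1],[-0.26,-0.05,0.98,0,0.234,0,1],[-0.26,-0.05,0.98,0,0.234,0,1],[-0.26,-0.05,0.98,0,0.234,0,1],[-0.26,-0.05,0.98,0,0.234,0,1],[-0.26,-0.05,0.98,0,0.234,0,1],[-0.26,-0.05,0.98,0,0.234,0,1],[-0.26,-0.05,0.98,0,0.234,0,1],[-0.26,-0.05,0.98,0,0.234,0,1],[-0.26,-0.05,0.98,0,0.234,0,1]]]'

```text
clock: 19.98
position: [470.7, 299.0, 142.7]
ee_rot: [-90.0, -0.0, -16.2]
ft_force: [0.4, -0.6, 0.7]
opening: 1.001
```

```bash
python3 - <<'E'
from fit import *
im,d=grab('side','s12'); crop(im,210,120,370,240,5,'s12')
im,d=grab('top','t12');crop(im,130,150,450,310,2.5,'t12')
E
python3 plan.py 441 390 100 -16.4
```

```text
clock 20.08 pos [471.4 297.5 142.6] rot [-90.   -0.  -16.4] F [ 0.5 -1.2 -0.2] open 0.997 q [ 24.  18.  -8.  65.  -0. 130.]
[-0.1843  0.1419  0.2674] [ 0.0002 -0.      0.    ]
```

View pics/s12.png

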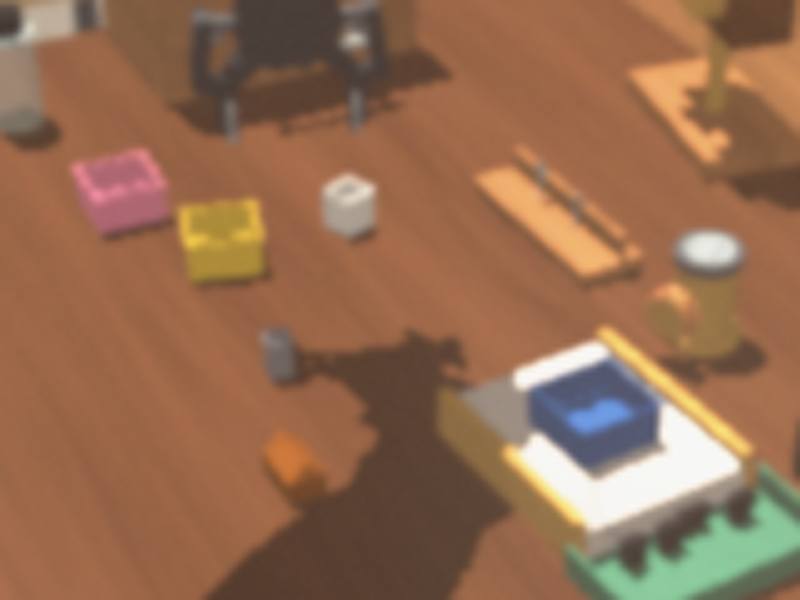

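View pics/t12.png

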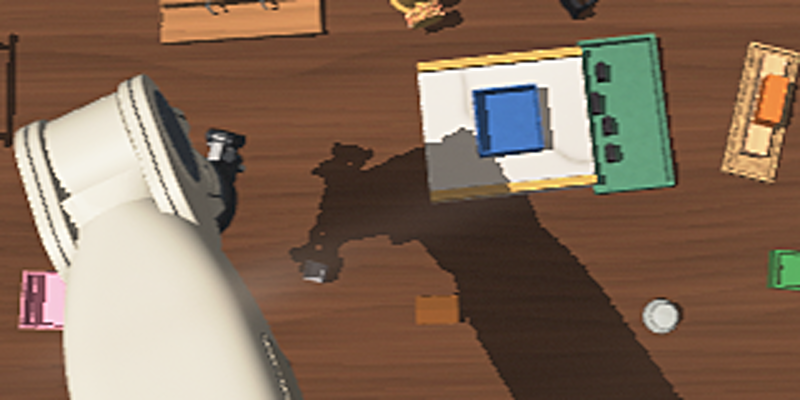

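Run:
```python
from fit import *
im=np.load('pics/t12.npy'); print(np.round(tub(im,'blue',333,198,30),1))
```

```text
[574.1  10.2   4.1  45.7 690. ]
```

Emit:
play_rows --motion '[[[-0.18,0.04,0.26,0,0,0,1],[-0.18,0.08,0.267,0,0,0,1],[-0.18,0.14,0.267,0,0,0,1],[-0.18,0.24,0.267,0,0,0,1],[-0.18,0.24,0.267,0,0,0,1],[-0.18,0.24,0.267,0,0,0,1],[-0.18,0.24,0.267,0,0,0,1]]]'

```text
clock: 20.67
position: [443.3, 389.2, 72.0]
ee_rot: [-90.0, -0.0, -16.5]
ft_force: [-0.5, -0.3, 0.7]
opening: 1.001
```

```bash
python3 - <<'E'
from fit import *
im,d=grab('side','s13'); crop(im,210,120,310,200,8,'s13')
for P in list(box(442,390,-.286,42.5,0,80,80)[::4])+list(box(442,390,-.286,30,30,34,34)[::2]):
    print(np.round(P),((proj('side',P)[0]-[210,120])*8).round())
E
python3 plan.py 442 390 20.5 -16.4
```

```text
[401. 402.  80.] [266. 287.]
[483. 378.  80.] [435. 271.]
[405. 370.  34.] [304. 393.]
[422. 427.  34.] [294. 332.]
[462. 353.  34.] [422. 381.]
[479. 410.  34.] [409. 322.]
clock 20.72 pos [443.5 389.4  72.5] rot [-89.9  -0.1 -16.5] F [-0.8  0.6 -0.1] open 0.999 q [ 33.  24. -10.  57.  -0. 140.]
[-0.0056  0.1733  0.0002] [-0.0009 -0.0012  0.0009]
```

View pics/s13.png

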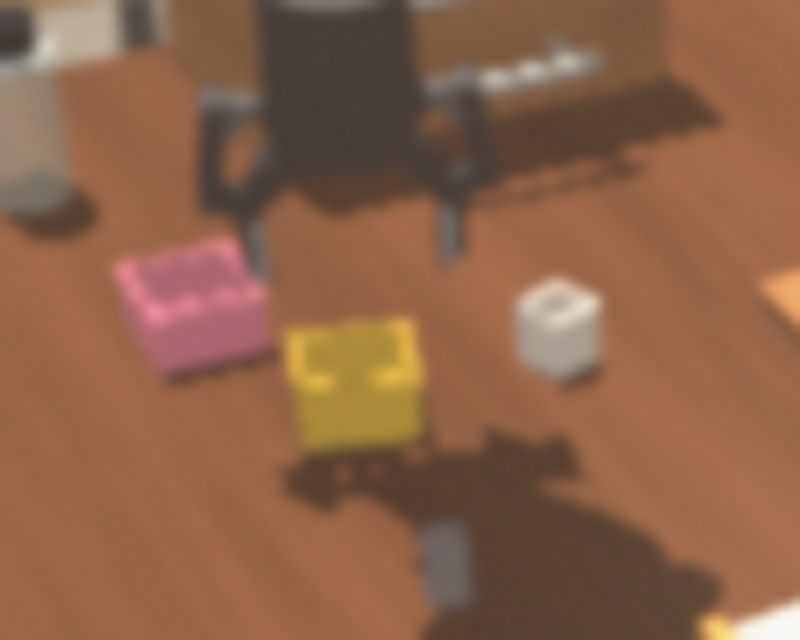

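Emit:
play_rows --motion '[[[-0.005,0.08,0,0,0,0,1],[-0.005,0.15,0,0,0,0,1],[-0.005,0.173,0,0,0,0,1],[-0.005,0.173,0,0,0,0,1],[-0.005,0.173,0,0,0,0,0.6],[-0.005,0.173,0,0,0,0,0.6],[-0.005,0.173,0,0,0,0,0.6],[-0.005,0.173,0,0,0,0,0.6],[-0.005,0.173,0,0,0,0,0.6],[-0.005,0.173,0,0,0,0,0.6]]]'

```text
clock: 21.55
position: [441.6, 390.8, 21.1]
ee_rot: [-89.9, -0.1, -16.4]
ft_force: [-1.0, -1.6, 7.1]
opening: 0.678
```

```bash
python3 - <<'E'
from fit import *
im,d=grab('side','s14'); crop(im,225,135,285,185,12,'s14')
E
python3 plan.py 442 390 20.5 -16.4
```

```text
clock 21.60 pos [441.6 390.8  21. ] rot [-89.9  -0.1 -16.4] F [-1.4 -2.3  7.9] open 0.682 q [ 33.  26. -14.  50.  -0. 140.]
[ 0.0021  0.0018 -0.0023] [-0.0014 -0.0001  0.0014]
```

View pics/s14.png

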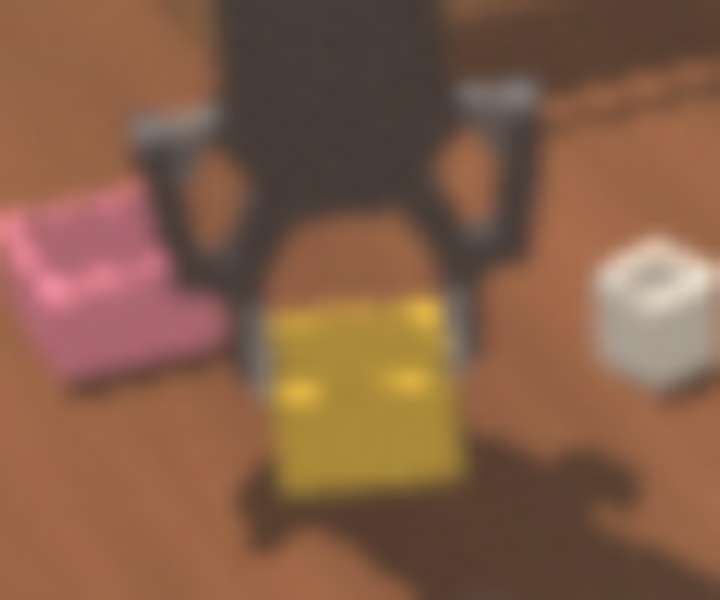

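Run:
```python
from fit import *
for s,off in((1,32),(-1,32)):
  for z in (20,25,30,35):
    B=box(441.6,390.8,np.radians(-16.4),0,11,z,z,s*off)[[0,2]]
    print(s,z,((proj('side',B)-[225,135])*12).round().tolist())
```

```text
1 20 [[454.0, 397.0], [446.0, 364.0]]
1 25 [[453.0, 384.0], [446.0, 351.0]]
1 30 [[452.0, 372.0], [445.0, 339.0]]
1 35 [[451.0, 359.0], [444.0, 326.0]]
-1 20 [[266.0, 415.0], [261.0, 381.0]]
-1 25 [[265.0, 402.0], [260.0, 369.0]]
-1 30 [[264.0, 390.0], [258.0, 357.0]]
-1 35 [[262.0, 377.0], [257.0, 344.0]]
```

Emit:
play_rows --motion '[[[0,0,0,0,0,0,1],[0,0,0,0,0,0,1],[0,0,0,0,0,0,1],[0,-0.1,0,0,0,0,1],[0,-0.1,0,0,-0.05,0,1],[0,-0.1,0,0,-0.13,0,1],[0,-0.1,0,0,-0.21,0,1],[0,-0.1,0,0,-0.29,0,1],[0,-0.1,0,0,-0.37,0,1],[0,-0.1,0,0,-0.45,0,1]]]'

```text
clock: 22.43
position: [440.7, 390.5, 49.0]
ee_rot: [-90.0, -0.0, 24.3]
ft_force: [-0.5, 0.3, -0.1]
opening: 0.997
```

Emit:
play_rows --motion '[[[0,0,0,0,-0.08,0,1],[0,0,0,0,-0.16,0,1],[0,0,0,0,-0.24,0,1],[0,0,0,0,-0.32,0,1],[0,0,0,0,-0.4,0,1],[0,0,0,0,-0.48,0,1],[0,0,0,0,-0.55,0,1],[0,0,0,0,-0.55,0,1],[0,0,0,0,-0.55,0,1]]]'

```text
clock: 23.18
position: [440.7, 390.4, 48.9]
ee_rot: [-90.0, -0.0, 73.2]
ft_force: [-0.2, 0.9, -0.3]
opening: 0.999
```

```bash
python3 plan.py 441.6 390.8 20.5 73.6
```

```text
clock 23.18 pos [440.7 390.4  48.9] rot [-90.   -0.   73.2] F [-0.2  0.9 -0.3] open 0.999 q [ 33.  25. -12.  54.   0.  50.]
[ 0.0021  0.0948 -0.0026] [-0.     -0.0044  0.    ]
```

Emit:
play_rows --motion '[[[0.002,0.05,-0.003,0,-0.004,0,1],[0.002,0.094,-0.003,0,-0.004,0,1],[0.002,0.094,-0.003,0,-0.004,0,1],[0.002,0.094,-0.003,0,-0.004,0,0.6],[0.002,0.094,-0.003,0,-0.004,0,0.6],[0.002,0.094,-0.003,0,-0.004,0,0.6],[0.002,0.094,-0.003,0,-0.004,0,0.6],[0.002,0.094,-0.003,0,-0.004,0,0.6],[0.002,0.094,-0.003,0,-0.004,0,0.6],[0.002,0.094,-0.003,0,-0.004,0,0.6]]]'

```text
clock: 24.02
position: [442.2, 391.1, 22.0]
ee_rot: [-90.1, -0.1, 73.7]
ft_force: [-0.7, 0.1, 6.5]
opening: 0.68
```

```bash
python3 plan.py 441.6 390.8 120 73.6 572.8 11.2 120 94.7
```

```text
clock 24.02 pos [442.2 391.1  22. ] rot [-90.1  -0.1  73.7] F [-0.7  0.1  6.5] open 0.680 q [ 33.  26. -14.  50.   0.  50.]
[-0.0011 -0.3267  0.0013] [0.0008 0.0014 0.001 ]
[-1.0932 -0.3274 -0.7731] [ 0.001  -0.233   0.0008]
```

Emit:
play_rows --motion '[[[0,-0.08,0,0,0,0,0.6],[0,-0.16,0,0,0,0,0.6],[0,-0.24,0,0,0,0,0.6],[-0.06,-0.32,-0.04,0,-0.02,0,0.6],[-0.15,-0.33,-0.1,0,-0.06,0,0.6],[-0.25,-0.33,-0.17,0,-0.1,0,0.6],[-0.36,-0.33,-0.25,0,-0.14,0,0.6],[-0.46,-0.33,-0.32,0,-0.18,0,0.6],[-0.53,-0.33,-0.36,0,-0.2,0,0.6],[-0.53,-0.33,-0.36,0,-0.2,0,0.6]]]'

```text
clock: 24.85
position: [502.2, 204.1, 120.2]
ee_rot: [-90.1, 0.1, 91.6]
ft_force: [-0.0, 0.7, -0.8]
opening: 0.674
```

```bash
python3 plan.py 572.8 11.2 110 94.7
```

```text
clock 24.85 pos [502.2 204.1 120.2] rot [-90.1   0.1  91.6] F [-0.   0.7 -0.8] open 0.674 q [ 13.  17. -12.  61.  -0.  12.]
[-0.6492  0.035  -0.217 ] [ 0.0006 -0.0342 -0.0006]
```

Emit:
play_rows --motion '[[[-0.1,0.01,-0.03,0,-0.01,0,0.6],[-0.22,0.02,-0.07,0,-0.02,0,0.6],[-0.34,0.035,-0.11,0,-0.034,0,0.6],[-0.46,0.035,-0.155,0,-0.034,0,0.6],[-0.56,0.035,-0.19,0,-0.034,0,0.6],[-0.65,0.035,-0.217,0,-0.034,0,0.6],[-0.65,0.035,-0.217,0,-0.034,0,0.6],[-0.65,0.035,-0.217,0,-0.034,0,0.6],[-0.65,0.035,-0.217,0,-0.034,0,0.6]]]'

```text
clock: 25.6
position: [571.8, 15.4, 109.3]
ee_rot: [-90.0, -0.0, 94.8]
ft_force: [-0.6, 0.1, -0.5]
opening: 0.684
```

```bash
python3 plan.py 572.8 11.2 95 94.7;  python3 - <<'E'
from fit import *
im,d=grab('side','s15'); crop(im,280,140,380,220,8,'s15')
E
```

```text
clock 25.60 pos [571.8  15.4 109.3] rot [-90.   -0.   94.8] F [-0.6  0.1 -0.5] open 0.684 q [ -7.  20.  -9.  61.   0. -12.]
[-0.0144  0.0476 -0.0022] [-0.0001  0.001   0.0003]
```

View pics/s15.png

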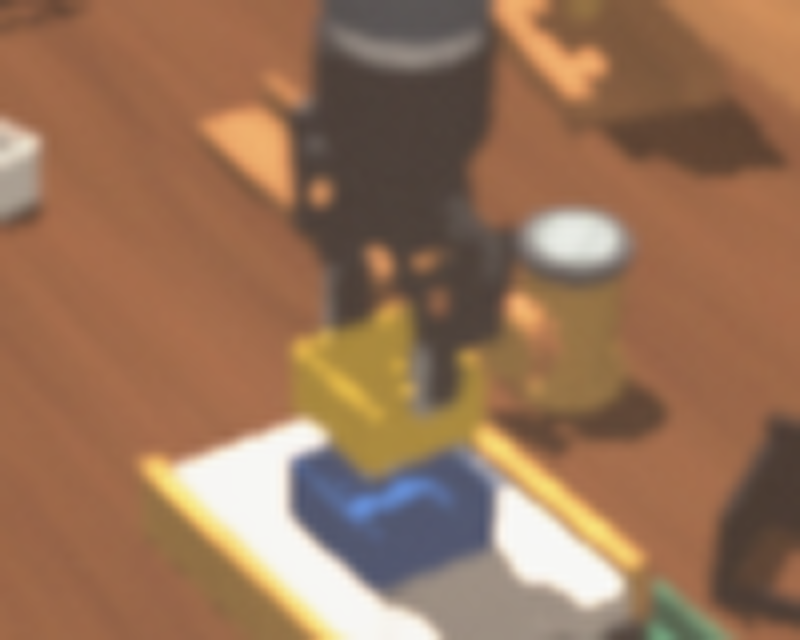

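Emit:
play_rows --motion '[[[-0.014,0.03,-0.001,0,0,0,0.6],[-0.014,0.05,-0.001,0,0,0,0.6],[-0.014,0.058,-0.001,0,0,0,0.6],[-0.014,0.058,-0.001,0,0,0,0.6],[-0.014,0.058,-0.001,0,0,0,0.6]]]'

```text
clock: 26.07
position: [572.4, 11.2, 91.4]
ee_rot: [-90.0, -0.0, 94.9]
ft_force: [0.2, 0.0, -0.6]
opening: 0.681
```

```bash
python3 plan.py 573 11.2 57 94.7
```

```text
clock 26.07 pos [572.4  11.2  91.4] rot [-90.   -0.   94.9] F [ 0.2  0.  -0.6] open 0.681 q [ -7.  21. -10.  58.   0. -12.]
[-0.0003  0.1147 -0.002 ] [-0.0005  0.0018  0.0001]
```

Emit:
play_rows --motion '[[[0,0.015,-0.002,0,0,0,0.6],[0,0.03,-0.002,0,0,0,0.6],[0,0.045,-0.002,0,0,0,0.6],[0,0.06,-0.002,0,0,0,0.6],[0,0.075,-0.002,0,0,0,0.6],[0,0.09,-0.002,0,0,0,0.6],[0,0.1,-0.002,0,0,0,0.6],[0,0.1,-0.002,0,0,0,0.6]]]'

```text
clock: 26.73
position: [572.9, 10.9, 60.9]
ee_rot: [-89.9, -0.0, 94.8]
ft_force: [0.5, 0.1, -1.0]
opening: 0.681
```

```bash
python3 plan.py 573 11.2 56.5 94.7
```

```text
clock 26.73 pos [572.9  10.9  60.9] rot [-89.9  -0.   94.8] F [ 0.5  0.1 -1. ] open 0.681 q [ -7.  23. -13.  54.  -0. -12.]
[ 0.001   0.0147 -0.0004] [-0.0008  0.0014  0.0002]
```

No contact, inserting freely. Lower the rest, release, rise.

Emit:
play_rows --motion '[[[0.001,0.005,0,0,0,0,0.6],[0.001,0.01,0,0,0,0,0.6],[0.001,0.014,0,0,0,0,0.6],[0.001,0.014,0,0,0,0,0.6],[0.001,0.014,0,0,0,0,0.6]]]'

```text
clock: 27.15
position: [573.6, 11.2, 59.4]
ee_rot: [-90.1, 0.0, 94.8]
ft_force: [-5.7, 0.7, 16.3]
opening: 0.679
```

Emit:
play_rows --motion '[[[0,0,0,0,0,0,1],[0,0,0,0,0,0,1],[0,0,0,0,0,0,1],[0,-0.01,0,0,0,0,1],[0,-0.08,0,0,0,0,1],[0,-0.18,0,0,0,0,1],[-0.1,-0.28,0,0,0,0,1],[-0.2,-0.28,0,0,0,0,1],[-0.3,-0.28,0,0,0,0,1],[-0.4,-0.28,0,0,0,0,1]]]'

```text
clock: 27.98
position: [583.7, -109.6, 142.5]
ee_rot: [-90.1, 0.0, 94.9]
ft_force: [0.7, 0.0, -0.3]
opening: 1.002
```

```bash
python3 plan.py 471 -404 110 91.2;  python3 - <<'E'
from fit import *
im,d=grab('side','s16'); crop(im,280,150,440,270,5,'s16')
im,d=grab('top','t16'); crop(im,280,150,540,300,3,'t16')
E
```

```text
clock 27.98 pos [ 583.7 -109.6  142.5] rot [-90.1   0.   94.9] F [ 0.7  0.  -0.3] open 1.002 q [-19.  21.  -3.  66.  -0. -24.]
[-0.9459  0.1082  0.4577] [ 0.0009  0.0408 -0.0003]
```

View pics/s16.png

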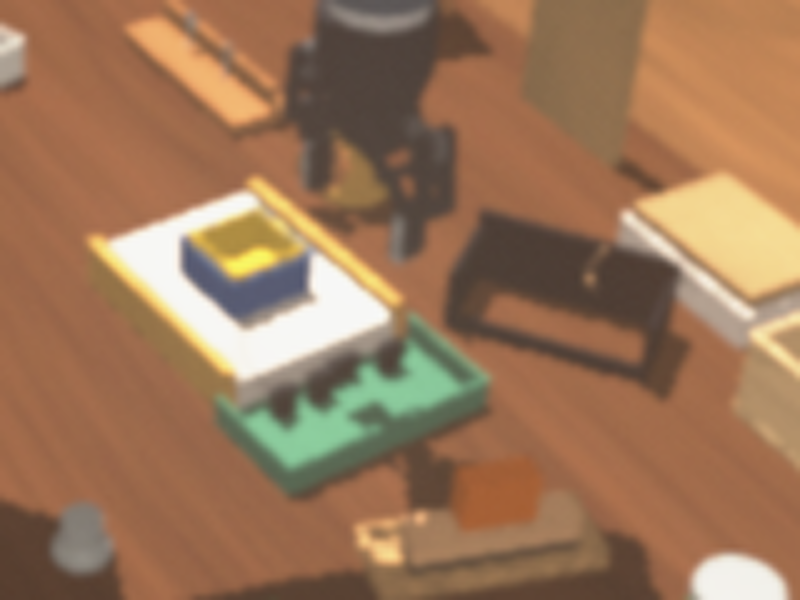

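View pics/t16.png

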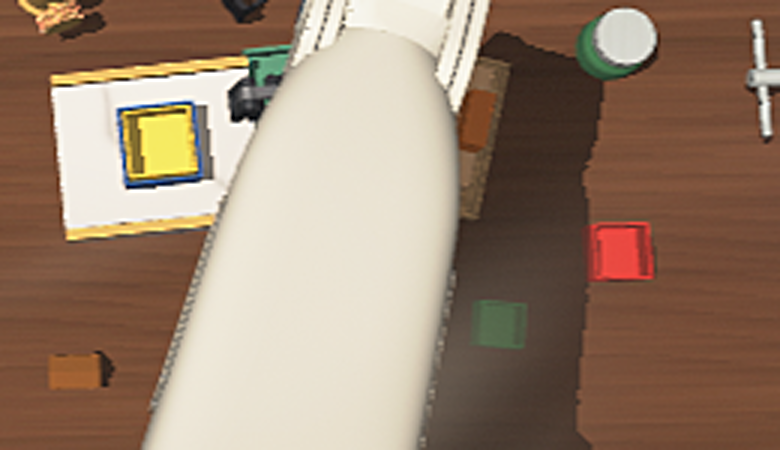

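Run:
```python
from fit import *
im=np.load('pics/t16.npy')
print('red',np.round(tub(im,'red',486,234),1))
print('yel',np.round(tub(im,'yellow',335,198,34),1))
print('blu',np.round(tub(im,'blue',325,198,30),1))
```

```text
red [ 4.713e+02 -4.066e+02 -4.000e-01  5.170e+01  3.890e+02]
yel [575.3  10.3   4.7  28.8 549. ]
blu [541.4 118.2   2.3   8.    8. ]
```

Emit:
play_rows --motion '[[[-0.1,0,0.05,0,0.02,0,1],[-0.946,0.1,0.458,0,0.041,0,1],[-0.946,0.1,0.458,0,0.041,0,1],[-0.946,0.1,0.458,0,0.041,0,1],[-0.946,0.1,0.458,0,0.041,0,1],[-0.946,0.1,0.458,0,0.041,0,1],[-0.946,0.1,0.458,0,0.041,0,1],[-0.946,0.1,0.458,0,0.041,0,1],[-0.946,0.1,0.458,0,0.041,0,1],[-0.946,0.1,0.458,0,0.041,0,1]]]'

```text
clock: 28.92
position: [469.5, -403.9, 110.9]
ee_rot: [-90.0, -0.1, 91.0]
ft_force: [0.9, -0.1, -0.6]
opening: 1.001
```

```bash
python3 plan.py 471 -405 75 91;  python3 - <<'E'
from fit import *
im,d=grab('side','s17'); crop(im,300,200,440,320,6,'s17')
for P in list(box(471,-405,.01,25,25,34,34)[::2]):
    print(np.round(P),((proj('side',P)[0]-[300,200])*6).round())
E
```

```text
clock 28.92 pos [ 469.5 -403.9  110.9] rot [-90.   -0.1  91. ] F [ 0.9 -0.1 -0.6] open 1.001 q [-48.  25.  -2.  64.   0. -49.]
[-0.0039  0.1196 -0.005 ] [-0.0004 -0.0003  0.0007]
[ 446. -430.   34.] [420. 633.]
[ 446. -380.   34.] [358. 558.]
[ 496. -430.   34.] [509. 591.]
[ 496. -380.   34.] [445. 518.]
```

View pics/s17.png

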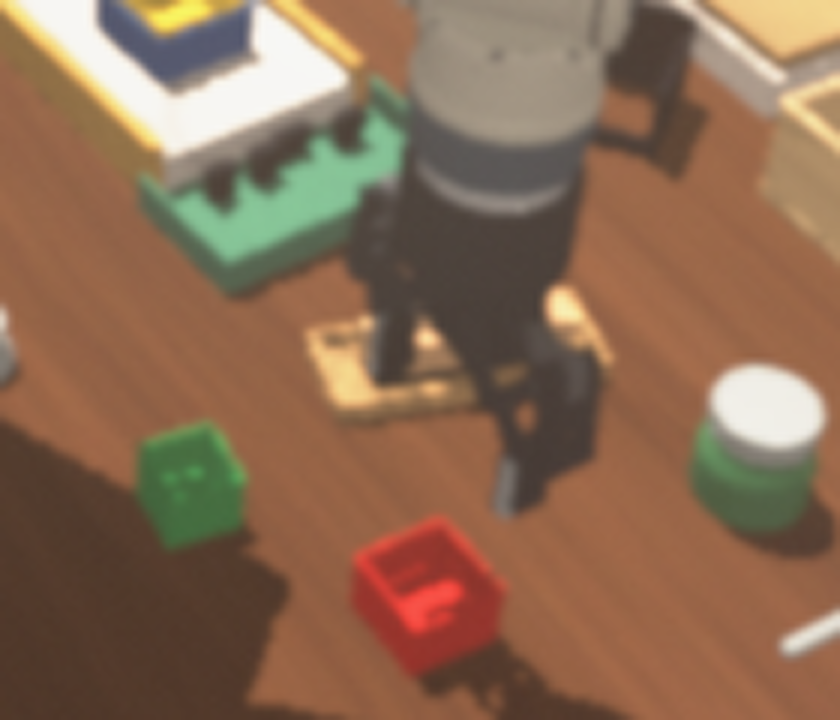

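Emit:
play_rows --motion '[[[-0.003,0.08,-0.005,0,0,0,1],[-0.003,0.16,-0.005,0,0,0,1],[-0.003,0.23,-0.005,0,0,0,1],[-0.003,0.27,-0.005,0,0,0,1],[-0.003,0.288,-0.005,0,0,0,1],[-0.003,0.288,-0.005,0,0,0,0.6],[-0.003,0.288,-0.005,0,0,0,0.5],[-0.003,0.288,-0.005,0,0,0,0.5],[-0.003,0.288,-0.005,0,0,0,0.5],[-0.003,0.288,-0.005,0,0,0,0.5]]]'

```text
clock: 29.8
position: [472.7, -403.9, 27.0]
ee_rot: [-90.1, 0.1, 91.2]
ft_force: [0.9, 1.8, 5.8]
opening: 0.562
```

Emit:
play_rows --motion '[[[0,0,0,0,0,0,0.5],[0,0,0,0,0,0,0.5],[0,0,0,0,0,0,1],[0,0,0,0,0,0,1],[0,0,0,0,0,0,1],[0,0,0,0,0,0,1]]]'

```text
clock: 30.3
position: [471.9, -403.7, 25.3]
ee_rot: [-90.0, 0.0, 91.1]
ft_force: [0.2, -0.9, -0.4]
opening: 1.001
```

```bash
python3 plan.py 471 -405 24.5 1
```

```text
clock 30.30 pos [ 471.9 -403.7   25.3] rot [-90.    0.   91.1] F [ 0.2 -0.9 -0.4] open 1.001 q [-48.  29.  -9.  53.  -0. -49.]
[-0.0042  0.0028  0.003 ] [ 2.0000e-04  1.0015e+00 -1.0000e-04]
```

Emit:
play_rows --motion '[[[0,-0.1,0,0,0,0,1],[0,-0.1,0,0,0.05,0,1],[0,-0.1,0,0,0.13,0,1],[0,-0.1,0,0,0.21,0,1],[0,-0.1,0,0,0.29,0,1],[0,-0.1,0,0,0.37,0,1],[0,-0.1,0,0,0.45,0,1],[0,-0.1,0,0,0.53,0,1],[0,-0.1,0,0,0.6,0,1],[0,-0.1,0,0,0.6,0,1]]]'

```text
clock: 31.13
position: [471.8, -403.7, 55.1]
ee_rot: [-90.0, 0.0, 36.8]
ft_force: [0.1, -0.1, 0.3]
opening: 0.996
```

Emit:
play_rows --motion '[[[0,0,0,0,0.08,0,1],[0,0,0,0,0.16,0,1],[0,0,0,0,0.24,0,1],[0,0,0,0,0.32,0,1],[0,0,0,0,0.4,0,1],[0,0,0,0,0.4,0,1],[0,0,0,0,0.4,0,1]]]'

```text
clock: 31.72
position: [471.8, -403.6, 55.1]
ee_rot: [-90.0, 0.0, 1.5]
ft_force: [-0.1, 0.2, -0.9]
opening: 0.999
```

```bash
python3 plan.py 471.3 -403.8 25 1
```

```text
clock 31.72 pos [ 471.8 -403.6   55.1] rot [-90.    0.    1.5] F [-0.1  0.2 -0.9] open 0.999 q [-48.  27.  -6.  56.   0.  40.]
[-0.0018  0.1004 -0.0006] [-0.0001  0.0055 -0.    ]
```

Emit:
play_rows --motion '[[[0,0.05,0,0,0.005,0,1],[0,0.1,0,0,0.005,0,1],[0,0.1,0,0,0.005,0,1],[0,0.1,0,0,0.005,0,0.5],[0,0.1,0,0,0.005,0,0.5],[0,0.1,0,0,0.005,0,0.5],[0,0.1,0,0,0.005,0,0.5],[0,0.1,0,0,0.005,0,0.5],[0,0.1,0,0,0.005,0,0.5],[0,0.1,0,0,0.005,0,0.5]]]'

```text
clock: 32.55
position: [472.3, -404.1, 26.7]
ee_rot: [-90.1, -0.1, 0.8]
ft_force: [-1.2, 1.0, 4.8]
opening: 0.559
```

```bash
python3 plan.py 573.7 11.2 120 4.7
```

```text
clock 32.55 pos [ 472.3 -404.1   26.7] rot [-90.1  -0.1   0.8] F [-1.2  1.   4.8] open 0.559 q [-48.  29.  -9.  53.  -0.  41.]
[ 0.3566 -0.3129  1.3794] [ 0.0011 -0.0439  0.0008]
```

Emit:
play_rows --motion '[[[0,-0.08,0,0,0,0,0.5],[0,-0.16,0,0,0,0,0.5],[0,-0.24,0,0,0,0,0.5],[0.02,-0.32,0.06,0,0,0,0.5],[0.04,-0.33,0.14,0,0,0,0.5],[0.06,-0.33,0.24,0,-0.02,0,0.5],[0.09,-0.33,0.35,0,-0.03,0,0.5],[0.12,-0.33,0.46,0,-0.04,0,0.5],[0.15,-0.33,0.57,0,-0.044,0,0.5],[0.18,-0.33,0.68,0,-0.044,0,0.5]]]'

```text
clock: 33.38
position: [523.7, -197.6, 125.1]
ee_rot: [-90.0, -0.1, 4.7]
ft_force: [-0.1, -1.0, -0.2]
opening: 0.555
```

```bash
python3 plan.py 573.7 11.2 120 4.7
```

```text
clock 33.38 pos [ 523.7 -197.6  125.1] rot [-90.   -0.1   4.7] F [-0.1 -1.  -0.2] open 0.555 q [-29.  19.  -9.  62.   0.  56.]
[0.2233 0.0167 0.6799] [0.0005 0.0002 0.0007]
```

Emit:
play_rows --motion '[[[0.05,0.01,0.12,0,0,0,0.5],[0.09,0.01,0.24,0,0,0,0.5],[0.13,0.01,0.36,0,0,0,0.5],[0.17,0.01,0.48,0,0,0,0.5],[0.2,0.01,0.59,0,0,0,0.5],[0.223,0.01,0.66,0,0,0,0.5],[0.223,0.03,0.66,0,0,0,0.5],[0.223,0.06,0.66,0,0,0,0.5],[0.223,0.06,0.66,0,0,0,0.5],[0.223,0.06,0.66,0,0,0,0.5]]]'

```text
clock: 34.22
position: [573.5, 2.9, 105.7]
ee_rot: [-90.0, 0.1, 4.6]
ft_force: [-0.3, 0.0, -0.6]
opening: 0.557
```

```bash
python3 plan.py 573.7 11.2 99 4.7
python3 - <<'E'
from fit import *
im,d=grab('side','s18'); crop(im,280,140,380,220,8,'s18')
E
```

```text
clock 34.22 pos [573.5   2.9 105.7] rot [-90.    0.1   4.6] F [-0.3  0.  -0.6] open 0.557 q [-8. 21. -9. 60. -0. 77.]
[0.0029 0.0223 0.0275] [-0.     -0.001  -0.0008]
```

View pics/s18.png

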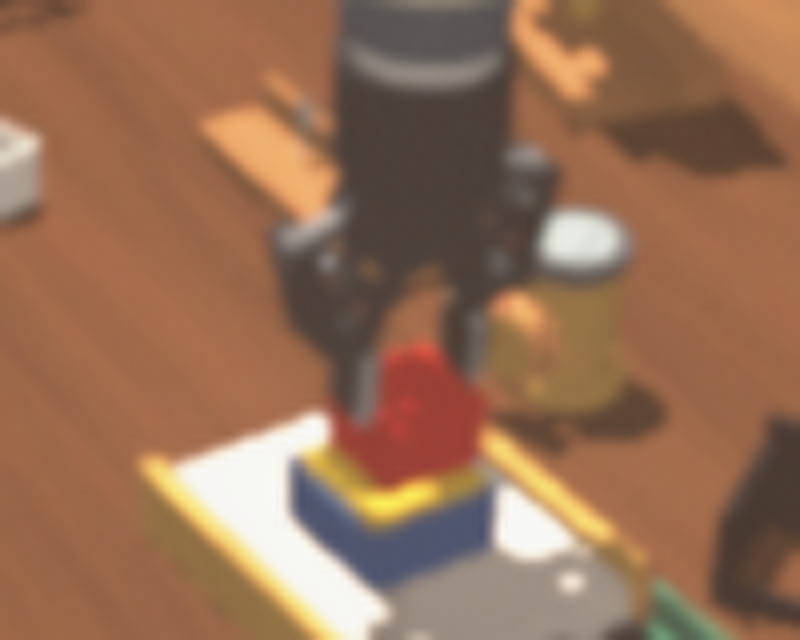

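Emit:
play_rows --motion '[[[0.002,0.01,0.02,0,0,0,0.5],[0.002,0.02,0.027,0,0,0,0.5],[0.002,0.02,0.027,0,0,0,0.5],[0.002,0.02,0.027,0,0,0,0.5]]]'

```text
clock: 34.6
position: [573.8, 11.8, 100.0]
ee_rot: [-90.0, 0.0, 4.6]
ft_force: [0.4, 0.7, 0.5]
opening: 0.559
```

```bash
python3 plan.py 573.7 11.2 70 4.7
```

```text
clock 34.60 pos [573.8  11.8 100. ] rot [-90.    0.    4.6] F [0.4 0.7 0.5] open 0.559 q [-7. 21. -9. 60. -0. 78.]
[-0.0005  0.1001 -0.002 ] [-0.     -0.0006 -0.0002]
```

Emit:
play_rows --motion '[[[0,0.02,-0.002,0,0,0,0.5],[0,0.04,-0.002,0,0,0,0.5],[0,0.055,-0.002,0,0,0,0.5],[0,0.07,-0.002,0,0,0,0.5],[0,0.085,-0.002,0,0,0,0.5],[0,0.1,-0.002,0,0,0,0.5],[0,0.105,-0.002,0,0,0,0.5],[0,0.105,-0.002,0,0,0,0.5]]]'

```text
clock: 35.27
position: [573.8, 11.3, 68.1]
ee_rot: [-90.0, 0.1, 4.7]
ft_force: [-0.1, -0.1, -0.8]
opening: 0.559
```

```bash
python3 plan.py 573.7 11.2 65.5 4.7
```

```text
clock 35.27 pos [573.8  11.3  68.1] rot [-90.    0.1   4.7] F [-0.1 -0.1 -0.8] open 0.559 q [ -7.  23. -12.  55.  -0.  78.]
[-0.0003  0.0087 -0.0004] [-0.0001 -0.0005 -0.0006]
```

Emit:
play_rows --motion '[[[0,0.004,0,0,0,0,0.5],[0,0.008,0,0,0,0,0.5],[0,0.009,0,0,0,0,0.5],[0,0.009,0,0,0,0,0.5],[0,0.009,0,0,0,0,0.5]]]'

```text
clock: 35.68
position: [574.1, 11.3, 66.1]
ee_rot: [-90.0, -0.0, 4.7]
ft_force: [0.2, 0.5, -0.6]
opening: 0.555
```

Emit:
play_rows --motion '[[[0,0,0,0,0,0,1],[0,0,0,0,0,0,1],[0,0,0,0,0,0,1],[0,-0.01,0,0,0,0,1],[0,-0.08,0,0,0,0,1],[0,-0.18,0,0,0,0,1],[0,-0.25,-0.1,0,0,0,1],[-0.04,-0.25,-0.2,0,0,0,1],[-0.08,-0.25,-0.3,0,0,0,1],[-0.12,-0.25,-0.4,0,0.05,0,1]]]'

```text
clock: 36.52
position: [547.7, -112.3, 141.8]
ee_rot: [-90.0, -0.1, 0.3]
ft_force: [0.5, 0.7, 0.6]
opening: 1.0
```

```bash
python3 plan.py 408 -294 120 -4.5;  python3 - <<'E'
from fit import *
im,d=grab('side','s19'); crop(im,280,150,440,270,5,'s19')
im,d=grab('top','t19'); crop(im,280,150,540,300,3,'t19')
print('red',np.round(tub(im,'red',335,198,38),1))
print('green',np.round(tub(im,'green',447,258,0),1))
E
```

```text
clock 36.52 pos [ 547.7 -112.3  141.8] rot [-90.   -0.1   0.3] F [0.5 0.7 0.6] open 1.000 q [-20.  18.  -8.  64.  -0.  70.]
[-0.4685  0.0723 -0.6035] [0.0003 0.0529 0.0008]
red [576.8  10.8   3.5  36.  363. ]
green [ 656.4 -405.3  -11.6  198.   115. ]
```

View pics/s19.png

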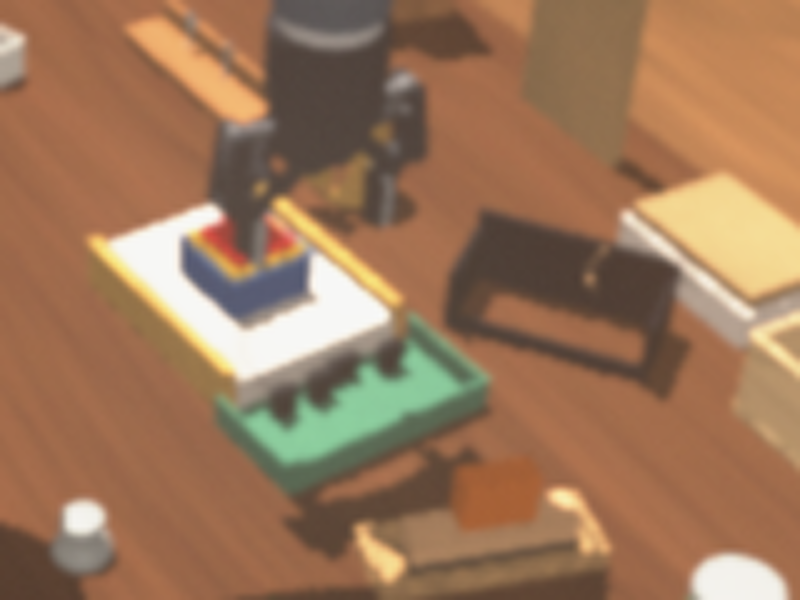

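View pics/t19.png

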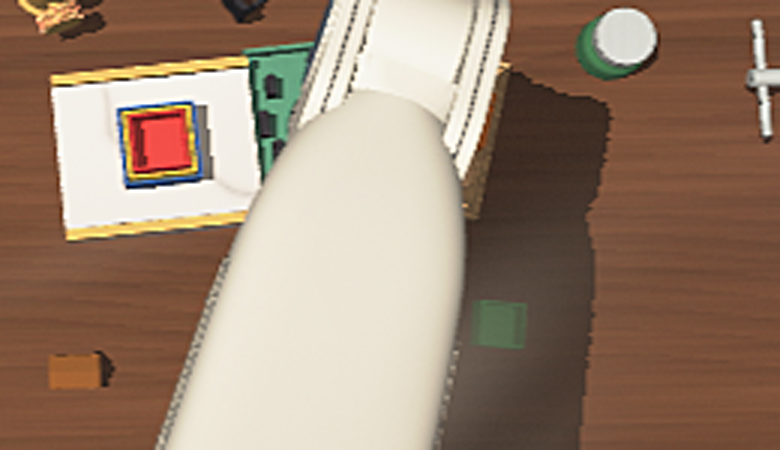

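Emit:
play_rows --motion '[[[-0.08,0.02,-0.1,0,0.01,0,1],[-0.16,0.05,-0.2,0,0.03,0,1],[-0.24,0.07,-0.3,0,0.05,0,1],[-0.32,0.1,-0.4,0,0.053,0,1],[-0.4,0.14,-0.5,0,0.053,0,1],[-0.468,0.18,-0.6,0,0.053,0,1],[-0.468,0.2,-0.603,0,0.053,0,1],[-0.468,0.2,-0.603,0,0.053,0,1],[-0.468,0.2,-0.603,0,0.053,0,1]]]'

```text
clock: 37.37
position: [408.1, -292.2, 81.1]
ee_rot: [-90.0, 0.0, -4.6]
ft_force: [-0.8, -0.4, -0.3]
opening: 1.002
```

```bash
python3 plan.py 408.5 -293.7 26 -4.5;  python3 - <<'E'
from fit import *
im,d=grab('side','s20'); crop(im,280,190,380,290,7,'s20')
for P in list(box(408.5,-293.7,-.0785,20,20,34,34)[::2]):
    print(np.round(P),((proj('side',P)[0]-[280,190])*7).round())
E
```

```text
clock 37.37 pos [ 408.1 -292.2   81.1] rot [-90.    0.   -4.6] F [-0.8 -0.4 -0.3] open 1.002 q [-45.  16. -21.  54.   0.  49.]
[ 0.0019  0.1836 -0.0049] [-0.0004 -0.0016 -0.0001]
[ 387. -312.   34.] [345. 658.]
[ 390. -272.   34.] [303. 592.]
[ 427. -315.   34.] [432. 629.]
[ 430. -275.   34.] [389. 564.]
```

View pics/s20.png

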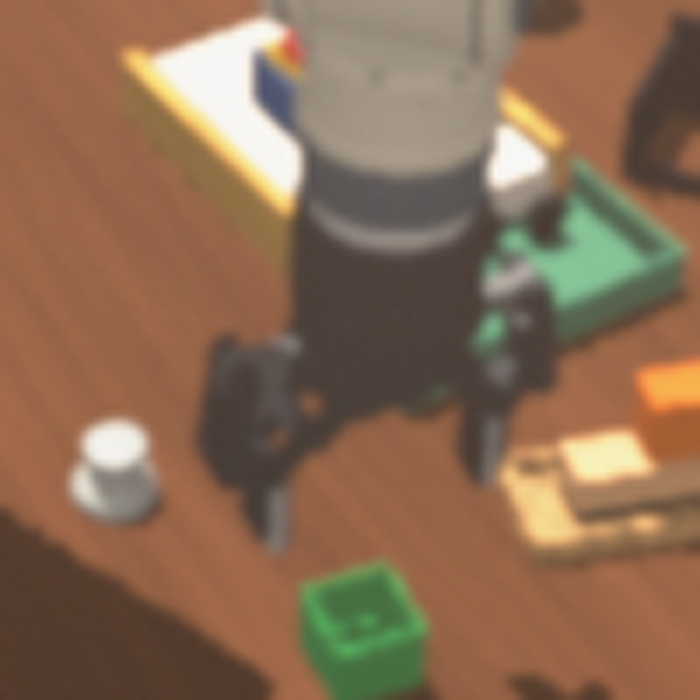

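Emit:
play_rows --motion '[[[0,0.08,-0.005,0,0,0,1],[0,0.15,-0.005,0,0,0,1],[0,0.18,-0.005,0,0,0,0.8],[0,0.18,-0.005,0,0,0,0.6],[0,0.18,-0.005,0,0,0,0.4],[0,0.18,-0.005,0,0,0,0.4],[0,0.18,-0.005,0,0,0,0.4],[0,0.18,-0.005,0,0,0,0.4],[0,0.18,-0.005,0,0,0,0.4],[0,0.18,-0.005,0,0,0,0.4]]]'

```text
clock: 38.25
position: [408.7, -294.1, 28.5]
ee_rot: [-90.1, -0.1, -4.6]
ft_force: [0.1, 3.6, 6.5]
opening: 0.437
```

```bash
python3 plan.py 408.5 -293.7 27 -4.5
```

```text
clock 38.25 pos [ 408.7 -294.1   28.5] rot [-90.1  -0.1  -4.6] F [0.1 3.6 6.5] open 0.437 q [-45.  19. -25.  46.   0.  49.]
[-0.0008  0.0052  0.0014] [ 0.0006 -0.001   0.0015]
```

Emit:
play_rows --motion '[[[0,0,0,0,0,0,0.8],[0,0,0,0,0,0,0.8],[0,-0.06,0,0,0,0,0.8],[0,-0.1,0,0,-0.05,0,0.8],[0,-0.1,0,0,-0.13,0,0.8],[0,-0.1,0,0,-0.21,0,0.8],[0,-0.1,0,0,-0.29,0,0.8],[0,-0.1,0,0,-0.37,0,0.8],[0,-0.1,0,0,-0.45,0,0.8],[0,-0.1,0,0,-0.53,0,0.8]]]'

```text
clock: 39.08
position: [407.9, -294.1, 57.3]
ee_rot: [-90.0, 0.0, 43.2]
ft_force: [0.2, 0.2, -0.2]
opening: 0.798
```

Emit:
play_rows --motion '[[[0,0,0,0,-0.08,0,0.8],[0,0,0,0,-0.16,0,0.8],[0,0,0,0,-0.24,0,0.8],[0,0,0,0,-0.32,0,0.8],[0,0,0,0,-0.4,0,0.8],[0,0,0,0,-0.47,0,0.8],[0,0,0,0,-0.47,0,0.8],[0,0,0,0,-0.47,0,0.8]]]'

```text
clock: 39.75
position: [407.9, -294.1, 57.2]
ee_rot: [-90.0, 0.0, 84.9]
ft_force: [-0.3, 0.0, 0.3]
opening: 0.799
```

```bash
python3 plan.py 408.7 -294.1 27.5 85.5
```

```text
clock 39.75 pos [ 407.9 -294.1   57.2] rot [-90.    0.   84.9] F [-0.3  0.   0.3] open 0.799 q [-45.  17. -23.  50.  -0. -40.]
[ 0.0003  0.099  -0.0027] [ 0.0001 -0.0062 -0.0002]
```

Emit:
play_rows --motion '[[[0,0.05,-0.002,0,-0.006,0,0.8],[0,0.097,-0.002,0,-0.006,0,0.8],[0,0.097,-0.002,0,-0.006,0,0.6],[0,0.097,-0.002,0,-0.006,0,0.4],[0,0.097,-0.002,0,-0.006,0,0.4],[0,0.097,-0.002,0,-0.006,0,0.4],[0,0.097,-0.002,0,-0.006,0,0.4],[0,0.097,-0.002,0,-0.006,0,0.4],[0,0.097,-0.002,0,-0.006,0,0.4],[0,0.097,-0.002,0,-0.006,0,0.4]]]'

```text
clock: 40.58
position: [408.8, -294.4, 28.6]
ee_rot: [-90.1, 0.1, 85.7]
ft_force: [0.9, -0.8, 6.7]
opening: 0.435
```

```bash
python3 plan.py 574.4 11.3 130 94.7
```

```text
clock 40.58 pos [ 408.8 -294.4   28.6] rot [-90.1   0.1  85.7] F [ 0.9 -0.8  6.7] open 0.435 q [-45.  19. -25.  46.   0. -41.]
[ 1.0574 -0.3386 -0.4739] [ 0.0006 -0.1003 -0.0006]
```

Emit:
play_rows --motion '[[[0,-0.08,0,0,0,0,0.4],[0,-0.16,0,0,0,0,0.4],[0,-0.24,0,0,0,0,0.4],[0.08,-0.32,-0.03,0,-0.02,0,0.4],[0.17,-0.34,-0.07,0,-0.04,0,0.4],[0.27,-0.34,-0.12,0,-0.06,0,0.4],[0.37,-0.34,-0.17,0,-0.08,0,0.4],[0.47,-0.34,-0.22,0,-0.1,0,0.4],[0.57,-0.34,-0.26,0,-0.1,0,0.4],[0.6,-0.34,-0.28,0,-0.1,0,0.4]]]'

```text
clock: 41.42
position: [506.6, -117.5, 129.9]
ee_rot: [-90.0, -0.1, 94.8]
ft_force: [-0.2, -0.2, -1.0]
opening: 0.439
```

```bash
python3 plan.py 574.4 11.3 112 94.7
```

```text
clock 41.42 pos [ 506.6 -117.5  129.9] rot [-90.   -0.1  94.8] F [-0.2 -0.2 -1. ] open 0.439 q [-22.  15. -14.  61.   0. -27.]
[ 0.4087  0.0602 -0.2614] [0.0001 0.0015 0.0006]
```

Emit:
play_rows --motion '[[[0.1,0.01,-0.06,0,0,0,0.4],[0.2,0.02,-0.12,0,0,0,0.4],[0.3,0.04,-0.18,0,0,0,0.4],[0.38,0.06,-0.23,0,0,0,0.4],[0.405,0.06,-0.255,0,0,0,0.4],[0.405,0.06,-0.255,0,0,0,0.4],[0.405,0.06,-0.255,0,0,0,0.4],[0.405,0.06,-0.255,0,0,0,0.4]]]'

```text
clock: 42.08
position: [571.7, 5.5, 112.0]
ee_rot: [-90.0, 0.0, 94.6]
ft_force: [-0.3, -0.1, -0.1]
opening: 0.44
```

```bash
python3 plan.py 574.4 11.3 76 94.7
python3 - <<'E'
from fit import *
im,d=grab('side','s21'); crop(im,280,140,380,220,8,'s21')
E
```

```text
clock 42.08 pos [571.7   5.5 112. ] rot [-90.    0.   94.6] F [-0.3 -0.1 -0.1] open 0.440 q [ -8.  20.  -9.  61.  -0. -12.]
[ 0.0187  0.1199 -0.0107] [-0.0002 -0.0006 -0.0002]
```

View pics/s21.png

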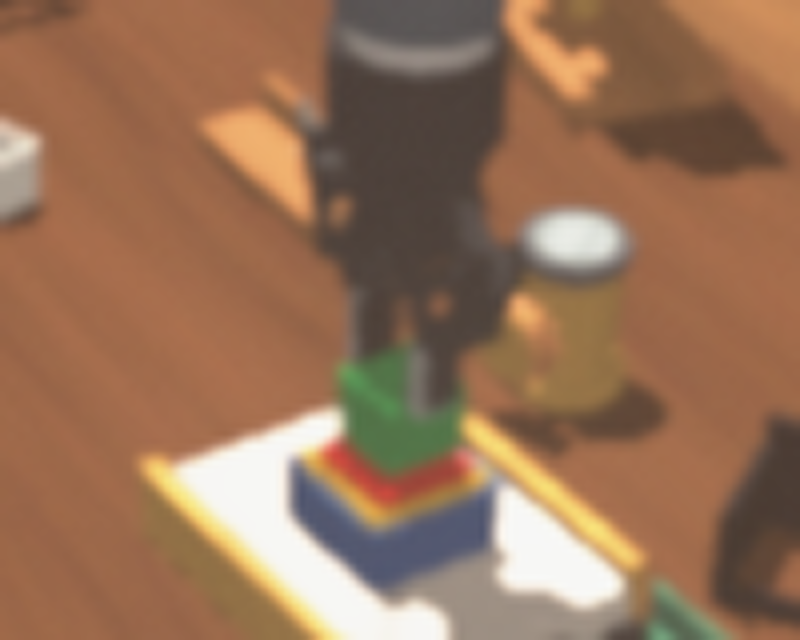

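Emit:
play_rows --motion '[[[0.018,0.01,-0.008,0,0,0,0.4],[0.018,0.02,-0.008,0,0,0,0.4],[0.018,0.02,-0.008,0,0,0,0.4],[0.018,0.02,-0.008,0,0,0,0.4]]]'

```text
clock: 42.47
position: [573.7, 11.8, 105.7]
ee_rot: [-90.0, -0.0, 94.7]
ft_force: [-0.1, -0.0, -0.1]
opening: 0.437
```

```bash
python3 plan.py 574.4 11.3 76 94.7
```

```text
clock 42.47 pos [573.7  11.8 105.7] rot [-90.   -0.   94.7] F [-0.1 -0.  -0.1] open 0.437 q [ -7.  21.  -9.  60.  -0. -12.]
[-0.0018  0.0989 -0.0022] [-0.0003 -0.0003  0.    ]
```

Emit:
play_rows --motion '[[[-0.001,0.02,-0.002,0,0,0,0.4],[-0.001,0.04,-0.002,0,0,0,0.4],[-0.001,0.055,-0.002,0,0,0,0.4],[-0.001,0.07,-0.002,0,0,0,0.4],[-0.001,0.085,-0.002,0,0,0,0.4],[-0.001,0.1,-0.002,0,0,0,0.4],[-0.001,0.11,-0.002,0,0,0,0.4],[-0.001,0.11,-0.002,0,0,0,0.4],[-0.001,0.11,-0.002,0,0,0,0.4]]]'

```text
clock: 43.22
position: [574.5, 11.8, 72.7]
ee_rot: [-90.0, -0.0, 94.7]
ft_force: [-0.4, 0.9, -0.3]
opening: 0.439
```

```bash
python3 plan.py 574.4 11.3 71.3 94.7
```

```text
clock 43.22 pos [574.5  11.8  72.7] rot [-90.   -0.   94.7] F [-0.4  0.9 -0.3] open 0.439 q [ -7.  22. -12.  56.  -0. -12.]
[-0.0018  0.0048  0.0006] [-0.0002 -0.0001  0.    ]
```

Emit:
play_rows --motion '[[[0,0.005,0,0,0,0,0.4],[0,0.005,0,0,0,0,0.4],[0,0.005,0,0,0,0,0.4],[0,0.005,0,0,0,0,0.7],[0,0.005,0,0,0,0,0.7],[0,0,0,0,0,0,0.7],[0,-0.08,0,0,0,0,0.7],[0,-0.16,0,0,0,0,0.7],[0.1,-0.2,0,0,0,0,0.7],[0.2,-0.2,0,0,-0.05,0,0.7]]]'

```text
clock: 44.05
position: [571.3, 71.2, 136.1]
ee_rot: [-90.3, 0.1, 99.0]
ft_force: [0.6, -0.3, -0.3]
opening: 0.698
```

```bash
python3 plan.py 557 392 120 108.1
```

```text
clock 44.05 pos [571.3  71.2 136.1] rot [-90.3   0.1  99. ] F [ 0.6 -0.3 -0.3] open 0.698 q [ -1.  20.  -6.  64.  -0. -10.]
[ 1.0639  0.0533 -0.1192] [ 0.0031 -0.1015 -0.0009]
```

Emit:
play_rows --motion '[[[0.96,0,-0.11,0,-0.1,0,0.7],[0.96,0,-0.11,0,-0.1,0,0.7],[0.96,0,-0.11,0,-0.1,0,0.7],[0.96,0,-0.11,0,-0.1,0,0.7],[0.96,0,-0.11,0,-0.1,0,0.7],[0.96,0,-0.11,0,-0.1,0,0.7],[0.96,0,-0.11,0,-0.1,0,0.7],[0.96,0,-0.11,0,-0.1,0,0.7],[0.96,0,-0.11,0,-0.1,0,0.7],[0.96,0,-0.11,0,-0.1,0,0.7]]]'

```text
clock: 44.88
position: [556.0, 361.2, 132.7]
ee_rot: [-90.0, 0.0, 108.2]
ft_force: [0.5, -0.7, -0.0]
opening: 0.699
```

```bash
python3 plan.py 557.5 392 75 108.1;  python3 - <<'E'
from fit import *
im,d=grab('side','s22'); crop(im,230,110,370,220,5.5,'s22')
for P in list(box(557.5,392,.314,15,15,34,34)[::2]):
    print(np.round(P),((proj('side',P)[0]-[230,110])*5.5).round())
im,d=grab('top','t22'); crop(im,130,150,390,300,3,'t22')
print('green',np.round(tub(im,'green',335,198,42),1))
E
```

```text
clock 44.88 pos [556.  361.2 132.7] rot [-90.    0.  108.2] F [ 0.5 -0.7 -0. ] open 0.699 q [26. 28.  7. 69. -0.  8.]
[ 0.096   0.1922 -0.0369] [-0.0003  0.0015 -0.0002]
[548. 373.  34.] [274. 278.]
[539. 402.  34.] [248. 263.]
[576. 382.  34.] [303. 263.]
[567. 411.  34.] [276. 249.]
green [577.2  11.    3.9  27.  242. ]
```

View pics/s22.png

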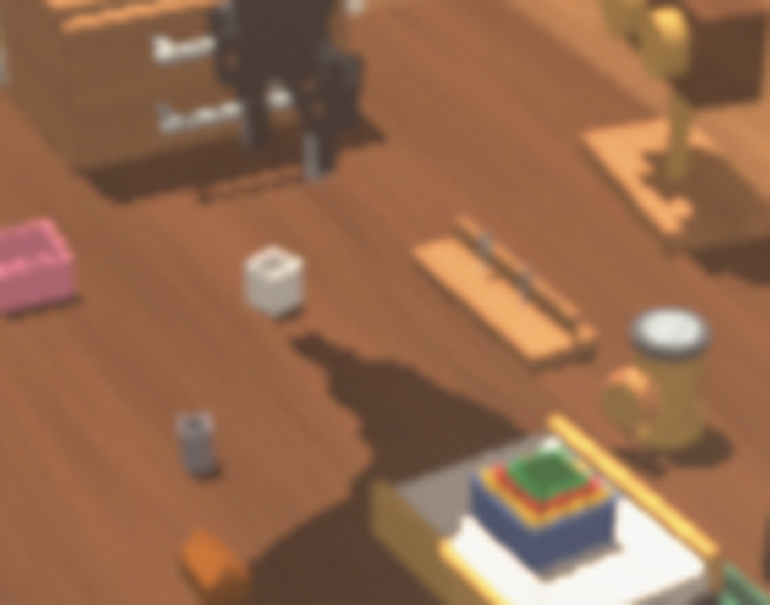

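View pics/t22.png

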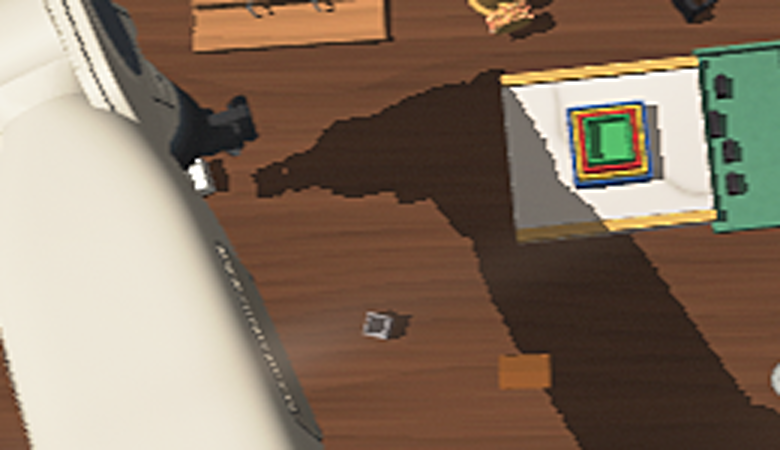

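Emit:
play_rows --motion '[[[0.09,0.02,-0.037,0,0,0,0.7],[0.096,0.1,-0.037,0,0,0,0.7],[0.096,0.19,-0.037,0,0,0,0.7],[0.096,0.19,-0.037,0,0,0,0.7],[0.096,0.19,-0.037,0,0,0,0.7],[0.096,0.19,-0.037,0,0,0,0.7]]]'

```text
clock: 45.48
position: [558.7, 391.3, 77.4]
ee_rot: [-90.1, -0.0, 108.1]
ft_force: [0.4, -0.1, 0.2]
opening: 0.7
```

```bash
python3 plan.py 557.5 392 28 108.1
```

```text
clock 45.48 pos [558.7 391.3  77.4] rot [-90.1  -0.  108.1] F [ 0.4 -0.1  0.2] open 0.700 q [28. 32.  5. 63. -0. 10.]
[0.0035 0.1647 0.0031] [0.0008 0.0001 0.0001]
```

Emit:
play_rows --motion '[[[0.003,0.08,0.003,0,0,0,0.7],[0.003,0.14,0.003,0,0,0,0.7],[0.003,0.163,0.003,0,0,0,0.7],[0.003,0.163,0.003,0,0,0,0.5],[0.003,0.163,0.003,0,0,0,0.3],[0.003,0.163,0.003,0,0,0,0.25],[0.003,0.163,0.003,0,0,0,0.25],[0.003,0.163,0.003,0,0,0,0.25],[0.003,0.163,0.003,0,0,0,0.25],[0.003,0.163,0.003,0,0,0,0.25]]]'

```text
clock: 46.32
position: [557.7, 393.0, 29.0]
ee_rot: [-90.2, -0.0, 108.2]
ft_force: [0.1, 0.3, 7.1]
opening: 0.327
```

```bash
python3 plan.py 557.5 392 28 18.1
python3 - <<'E'
from fit import *
im,d=grab('side','s23'); crop(im,240,120,320,180,10,'s23')
E
```

```text
clock 46.32 pos [557.7 393.   29. ] rot [-90.2  -0.  108.2] F [0.1 0.3 7.1] open 0.327 q [28. 34.  1. 57. -0. 10.]
[-0.003   0.0034  0.0015] [0.0015 1.001  0.0017]
```

View pics/s23.png

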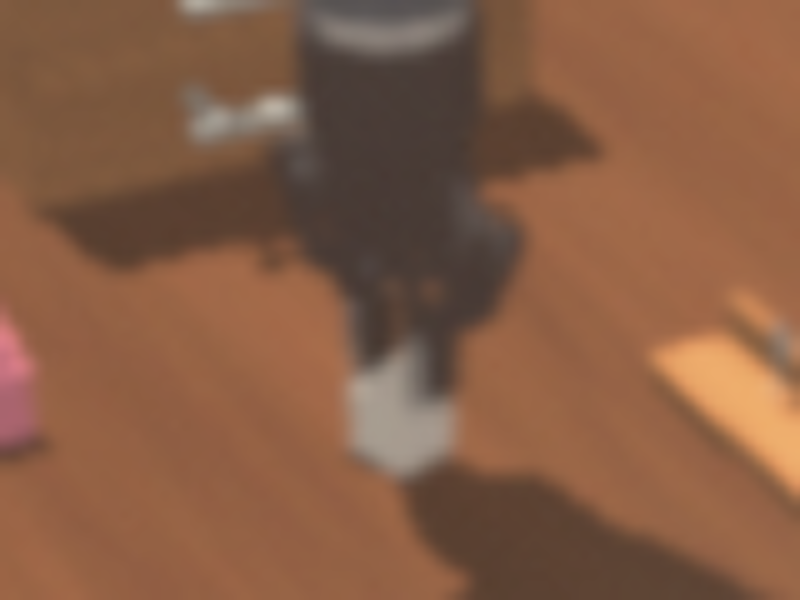

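Emit:
play_rows --motion '[[[0,0,0,0,0,0,0.7],[0,0,0,0,0,0,0.7],[0,-0.06,0,0,0,0,0.7],[0,-0.1,0,0,0.05,0,0.7],[0,-0.1,0,0,0.13,0,0.7],[0,-0.1,0,0,0.21,0,0.7],[0,-0.1,0,0,0.29,0,0.7],[0,-0.1,0,0,0.37,0,0.7],[0,-0.1,0,0,0.45,0,0.7],[0,-0.1,0,0,0.53,0,0.7]]]'

```text
clock: 47.2
position: [556.6, 392.6, 57.0]
ee_rot: [-90.0, 0.0, 60.4]
ft_force: [-0.9, 0.5, -0.0]
opening: 0.701
```

Emit:
play_rows --motion '[[[0,0,0,0,0.08,0,0.7],[0,0,0,0,0.16,0,0.7],[0,0,0,0,0.24,0,0.7],[0,0,0,0,0.32,0,0.7],[0,0,0,0,0.4,0,0.7],[0,0,0,0,0.47,0,0.7],[0,0,0,0,0.47,0,0.7],[0,0,0,0,0.47,0,0.7]]]'

```text
clock: 47.87
position: [556.6, 392.6, 57.0]
ee_rot: [-90.0, 0.0, 18.6]
ft_force: [-0.8, 0.1, 0.8]
opening: 0.7
```

```bash
python3 plan.py 557.5 392.7 28 18.1
```

```text
clock 47.87 pos [556.6 392.6  57. ] rot [-90.    0.   18.6] F [-0.8  0.1  0.8] open 0.700 q [ 28.  32.   3.  61.   0. 100.]
[ 0.0028  0.0967 -0.0007] [ 0.      0.0059 -0.0001]
```

Emit:
play_rows --motion '[[[0.002,0.05,0,0,0.006,0,0.7],[0.002,0.096,0,0,0.006,0,0.7],[0.002,0.096,0,0,0.006,0,0.5],[0.002,0.096,0,0,0.006,0,0.3],[0.002,0.096,0,0,0.006,0,0.25],[0.002,0.096,0,0,0.006,0,0.25],[0.002,0.096,0,0,0.006,0,0.25],[0.002,0.096,0,0,0.006,0,0.25],[0.002,0.096,0,0,0.006,0,0.25],[0.002,0.096,0,0,0.006,0,0.25]]]'

```text
clock: 48.7
position: [557.5, 392.9, 28.8]
ee_rot: [-90.0, -0.1, 17.9]
ft_force: [0.5, 0.1, 2.9]
opening: 0.324
```

```bash
python3 plan.py 574.8 11.8 130 4.7
```

```text
clock 48.70 pos [557.5 392.9  28.8] rot [-90.   -0.1  17.9] F [0.5 0.1 2.9] open 0.324 q [ 28.  34.   1.  58.  -0. 100.]
[-0.3351 -0.3379 -1.2267] [-0.0002  0.1466  0.0006]
```

Emit:
play_rows --motion '[[[0,-0.08,0,0,0,0,0.25],[0,-0.16,0,0,0,0,0.25],[0,-0.24,0,0,0,0,0.25],[-0.02,-0.32,-0.06,0,0.02,0,0.25],[-0.04,-0.34,-0.15,0,0.05,0,0.25],[-0.07,-0.34,-0.26,0,0.08,0,0.25],[-0.1,-0.34,-0.37,0,0.11,0,0.25],[-0.13,-0.34,-0.48,0,0.14,0,0.25],[-0.16,-0.34,-0.59,0,0.147,0,0.25],[-0.18,-0.34,-0.67,0,0.147,0,0.25]]]'

```text
clock: 49.53
position: [567.3, 182.5, 130.3]
ee_rot: [-90.0, 0.0, 4.6]
ft_force: [1.1, 0.5, -0.4]
opening: 0.322
```

```bash
python3 plan.py 574.8 11.8 118 4.7
```

```text
clock 49.53 pos [567.3 182.5 130.3] rot [-90.    0.    4.6] F [ 1.1  0.5 -0.4] open 0.322 q [10. 22. -3. 65. -0. 95.]
[-0.0202  0.0414 -0.5691] [ 0.0003 -0.0016 -0.    ]
```

Emit:
play_rows --motion '[[[-0.005,0.01,-0.1,0,0,0,0.25],[-0.01,0.02,-0.2,0,0,0,0.25],[-0.015,0.03,-0.31,0,0,0,0.25],[-0.02,0.04,-0.42,0,0,0,0.25],[-0.02,0.04,-0.51,0,0,0,0.25],[-0.02,0.04,-0.56,0,0,0,0.25],[-0.02,0.04,-0.56,0,0,0,0.25],[-0.02,0.04,-0.56,0,0,0,0.25],[-0.02,0.04,-0.56,0,0,0,0.25]]]'

```text
clock: 50.28
position: [575.1, 17.5, 118.2]
ee_rot: [-90.0, 0.0, 4.7]
ft_force: [-1.1, -0.1, -0.8]
opening: 0.324
```

```bash
python3 plan.py 574.8 11.8 110 4.7
python3 - <<'E'
from fit import *
im,d=grab('side','s24'); crop(im,290,150,370,210,10,'s24')
E
```

```text
clock 50.28 pos [575.1  17.5 118.2] rot [-90.    0.    4.7] F [-1.1 -0.1 -0.8] open 0.324 q [-7. 20. -8. 62.  0. 79.]
[-0.0025  0.0273 -0.0189] [-0.0002 -0.0005 -0.0001]
```

View pics/s24.png

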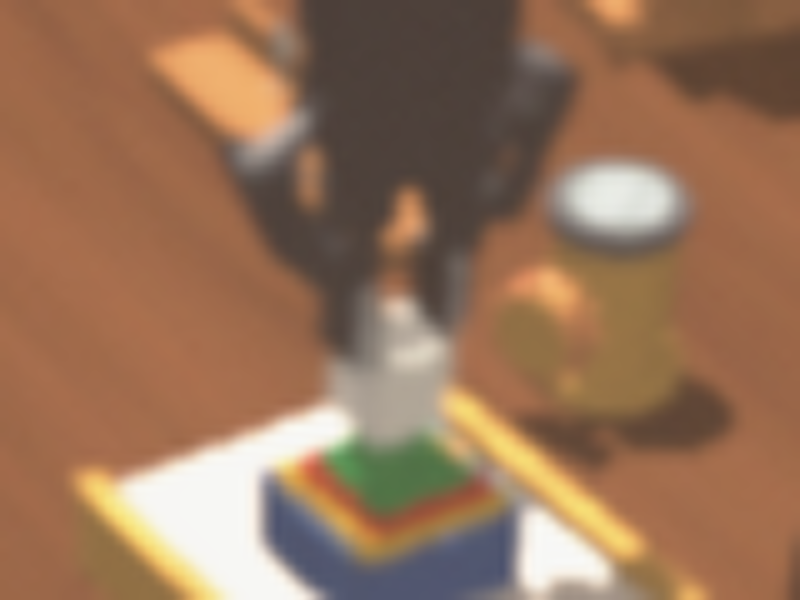

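Emit:
play_rows --motion '[[[-0.002,0.01,-0.015,0,0,0,0.25],[-0.002,0.025,-0.017,0,0,0,0.25],[-0.002,0.025,-0.017,0,0,0,0.25],[-0.002,0.025,-0.017,0,0,0,0.25]]]'

```text
clock: 50.67
position: [574.7, 12.2, 110.2]
ee_rot: [-90.0, 0.1, 4.7]
ft_force: [-0.0, 1.0, -0.4]
opening: 0.323
```

```bash
python3 plan.py 574.8 11.8 78 4.7
```

```text
clock 50.67 pos [574.7  12.2 110.2] rot [-90.    0.1   4.7] F [-0.   1.  -0.4] open 0.323 q [-7. 21. -8. 61.  0. 78.]
[ 0.0002  0.1073 -0.0015] [-0.0001 -0.0002 -0.0006]
```

Emit:
play_rows --motion '[[[0,0.02,-0.001,0,0,0,0.25],[0,0.04,-0.001,0,0,0,0.25],[0,0.055,-0.001,0,0,0,0.25],[0,0.07,-0.001,0,0,0,0.25],[0,0.085,-0.001,0,0,0,0.25],[0,0.1,-0.001,0,0,0,0.25],[0,0.11,-0.001,0,0,0,0.25],[0,0.11,-0.001,0,0,0,0.25],[0,0.11,-0.001,0,0,0,0.25]]]'

```text
clock: 51.42
position: [575.0, 11.5, 77.5]
ee_rot: [-90.0, 0.0, 4.7]
ft_force: [-0.9, -0.2, -0.9]
opening: 0.325
```

```bash
python3 plan.py 574.8 11.8 75.5 4.7
```

```text
clock 51.42 pos [575.   11.5  77.5] rot [-90.    0.    4.7] F [-0.9 -0.2 -0.9] open 0.325 q [ -7.  22. -11.  57.   0.  78.]
[-0.0006  0.0068  0.0009] [-0.     -0.0005 -0.0002]
```

Emit:
play_rows --motion '[[[0,0.006,0,0,0,0,0.25],[0,0.006,0,0,0,0,0.25],[0,0.006,0,0,0,0,0.25],[0,0.006,0,0,0,0,0.6],[0,0.006,0,0,0,0,0.6],[0,0,0,0,0,0,0.6],[0,-0.08,0,0,0,0,0.6],[0,-0.16,0,0,0,0,0.6],[-0.05,-0.2,0.06,0,0,0,0.6],[-0.1,-0.2,0.14,0,0.05,0,0.6]]]'

```text
clock: 52.25
position: [543.4, 50.1, 140.5]
ee_rot: [-90.0, -0.3, 0.1]
ft_force: [0.4, 0.7, -0.6]
opening: 0.602
```

```bash
python3 plan.py 420 221 100 -13.6
```

```text
clock 52.25 pos [543.4  50.1 140.5] rot [-90.   -0.3   0.1] F [ 0.4  0.7 -0.6] open 0.602 q [ -4.  17. -10.  63.  -0.  86.]
[-0.4112  0.1326  0.5703] [-0.      0.152   0.0031]
```

Emit:
play_rows --motion '[[[-0.08,0.02,0.11,0,0.05,0,0.6],[-0.16,0.05,0.22,0,0.1,0,0.6],[-0.24,0.08,0.33,0,0.15,0,0.6],[-0.32,0.11,0.44,0,0.152,0,0.6],[-0.39,0.13,0.54,0,0.152,0,0.6],[-0.411,0.16,0.57,0,0.152,0,0.6],[-0.411,0.2,0.57,0,0.152,0,0.6],[-0.411,0.2,0.57,0,0.152,0,0.6],[-0.411,0.2,0.57,0,0.152,0,0.6]]]'

```text
clock: 53.0
position: [417.9, 221.6, 77.7]
ee_rot: [-90.0, 0.0, -13.5]
ft_force: [0.3, -0.3, -0.6]
opening: 0.602
```

```bash
python3 plan.py 420 221 28 -13.6;  python3 - <<'E'
from fit import *
im,d=grab('side','s25'); crop(im,230,120,350,210,6.5,'s25')
for P in list(box(420,221,-.237,10,10,34,34)[::2])+list(box(420,221,-.237,27,0,89,89)[::4]):
    print(np.round(P),((proj('side',P)[0]-[230,120])*6.5).round())
im,d=grab('top','t25'); crop(im,230,150,390,270,5,'t25')
E
```

```text
clock 53.00 pos [417.9 221.6  77.7] rot [-90.    0.  -13.5] F [ 0.3 -0.3 -0.6] open 0.602 q [ 18.  13. -25.  52.  -0. 121.]
[ 0.0073  0.1655 -0.0002] [ 0.0003  0.001  -0.0003]
[408. 214.  34.] [220. 446.]
[413. 233.  34.] [214. 427.]
[427. 209.  34.] [254. 441.]
[432. 228.  34.] [248. 422.]
[394. 227.  89.] [182. 361.]
[446. 215.  89.] [276. 349.]
```

View pics/s25.png

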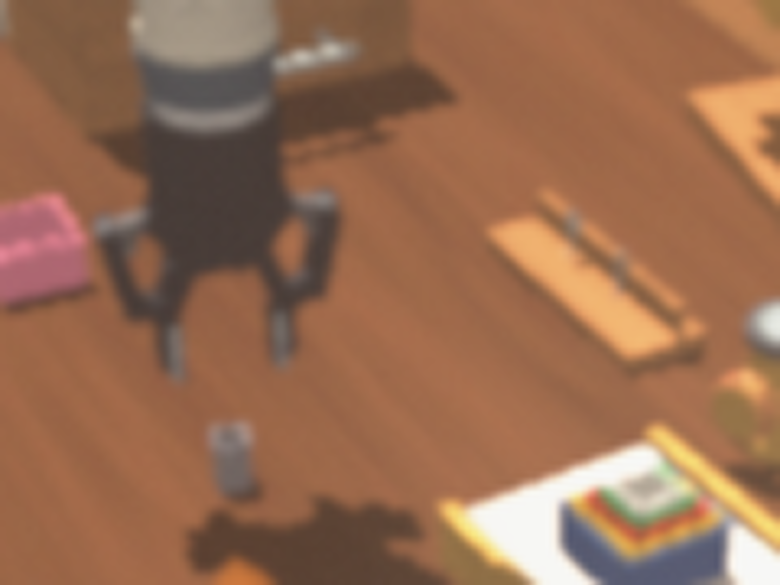

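View pics/t25.png

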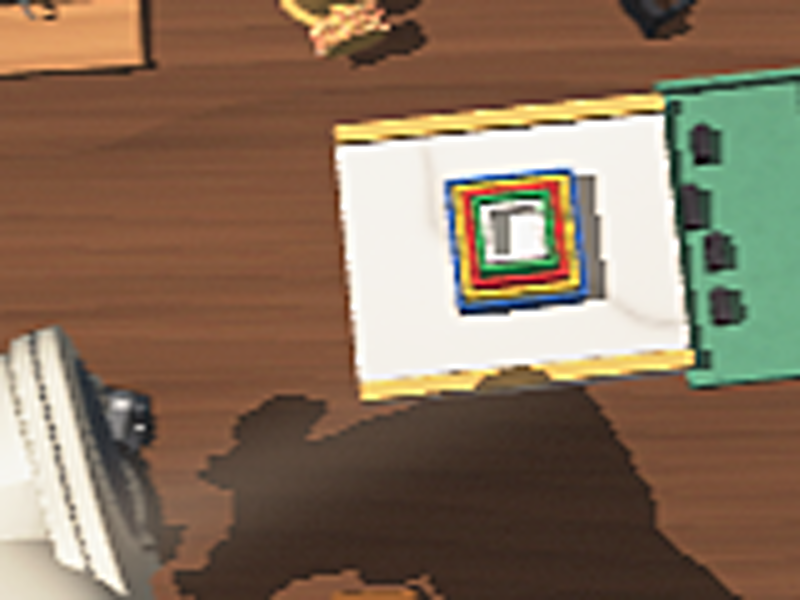

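Emit:
play_rows --motion '[[[0.005,0.08,0,0,0,0,0.6],[0.005,0.14,0,0,0,0,0.6],[0.005,0.163,0,0,0,0,0.6],[0.005,0.163,0,0,0,0,0.4],[0.005,0.163,0,0,0,0,0.2],[0.005,0.163,0,0,0,0,0.15],[0.005,0.163,0,0,0,0,0.15],[0.005,0.163,0,0,0,0,0.15],[0.005,0.163,0,0,0,0,0.15],[0.005,0.163,0,0,0,0,0.15]]]'

```text
clock: 53.93
position: [420.1, 221.4, 29.7]
ee_rot: [-90.0, -0.1, -13.5]
ft_force: [-0.3, -1.3, 7.4]
opening: 0.202
```

```bash
python3 plan.py 420 221 28 -13.6
python3 - <<'E'
from fit import *
im,d=grab('side','s26'); crop(im,230,150,300,200,11,'s26')
E
```

```text
clock 53.93 pos [420.1 221.4  29.7] rot [-90.   -0.1 -13.5] F [-0.3 -1.3  7.4] open 0.202 q [ 18.  16. -29.  45.  -0. 121.]
[-0.0001  0.0057 -0.0015] [-0.0005  0.0008  0.0012]
```

View pics/s26.png

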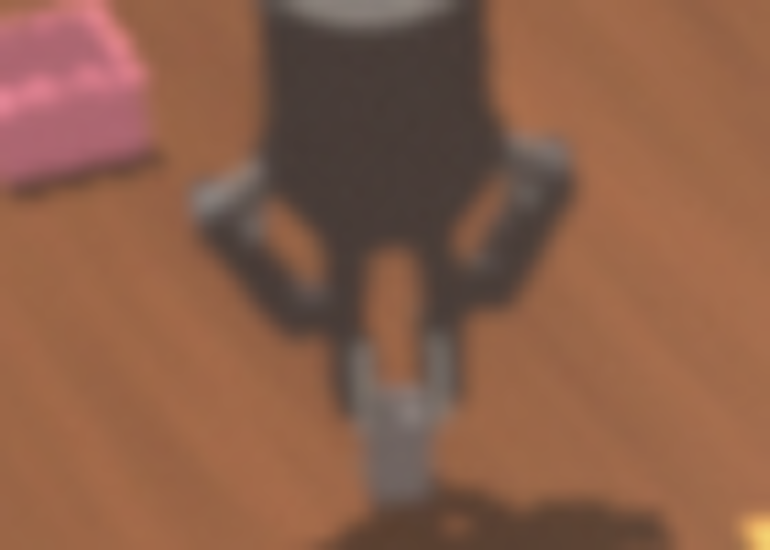

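Emit:
play_rows --motion '[[[0,0,0,0,0,0,0.6],[0,0,0,0,0,0,0.6],[0,-0.06,0,0,0,0,0.6],[0,-0.1,0,0,-0.05,0,0.6],[0,-0.1,0,0,-0.13,0,0.6],[0,-0.1,0,0,-0.21,0,0.6],[0,-0.1,0,0,-0.29,0,0.6],[0,-0.1,0,0,-0.37,0,0.6],[0,-0.1,0,0,-0.45,0,0.6],[0,-0.1,0,0,-0.53,0,0.6]]]'

```text
clock: 54.82
position: [419.3, 221.4, 58.8]
ee_rot: [-90.0, 0.0, 34.3]
ft_force: [-0.1, 0.2, 0.3]
opening: 0.599
```

Emit:
play_rows --motion '[[[0,0,0,0,-0.08,0,0.6],[0,0,0,0,-0.16,0,0.6],[0,0,0,0,-0.24,0,0.6],[0,0,0,0,-0.32,0,0.6],[0,0,0,0,-0.4,0,0.6],[0,0,0,0,-0.47,0,0.6],[0,0,0,0,-0.47,0,0.6],[0,0,0,0,-0.47,0,0.6]]]'

```text
clock: 55.48
position: [419.3, 221.3, 58.7]
ee_rot: [-90.0, 0.0, 76.0]
ft_force: [-0.5, -0.3, -1.0]
opening: 0.599
```

```bash
python3 plan.py 420 221 28.5 76.5
```

```text
clock 55.48 pos [419.3 221.3  58.7] rot [-90.   0.  76.] F [-0.5 -0.3 -1. ] open 0.599 q [ 18.  14. -26.  49.   0.  32.]
[-0.0005  0.1008 -0.0024] [-0.0001 -0.0051 -0.    ]
```

Emit:
play_rows --motion '[[[0,0.05,-0.002,0,-0.005,0,0.6],[0,0.1,-0.002,0,-0.005,0,0.6],[0,0.1,-0.002,0,-0.005,0,0.4],[0,0.1,-0.002,0,-0.005,0,0.2],[0,0.1,-0.002,0,-0.005,0,0.15],[0,0.1,-0.002,0,-0.005,0,0.15],[0,0.1,-0.002,0,-0.005,0,0.15],[0,0.1,-0.002,0,-0.005,0,0.15],[0,0.1,-0.002,0,-0.005,0,0.15],[0,0.1,-0.002,0,-0.005,0,0.15]]]'

```text
clock: 56.32
position: [420.5, 221.3, 29.3]
ee_rot: [-90.1, -0.0, 76.7]
ft_force: [-0.1, -0.0, 5.8]
opening: 0.205
```

```bash
python3 plan.py 575 11.6 135 94.7
python3 - <<'E'
from fit import *
im=np.load('pics/t25.npy')
H=cv2.cvtColor(im,cv2.COLOR_RGB2HSV).astype(int)
# fit blue..green again and white opening
print('green',np.round(tub(im,'green',334,198,42),1))
E
```

```text
clock 56.32 pos [420.5 221.3  29.3] rot [-90.1  -0.   76.7] F [-0.1 -0.   5.8] open 0.205 q [ 18.  16. -29.  45.   0.  31.]
[-0.5615 -0.3519 -0.6626] [ 0.0008 -0.2002  0.0003]
green [577.4  10.8   4.4  25.8 243. ]
```

Emit:
play_rows --motion '[[[0,-0.08,0,0,0,0,0.15],[0,-0.16,0,0,0,0,0.15],[0,-0.24,0,0,0,0,0.15],[-0.06,-0.32,-0.07,0,-0.03,0,0.15],[-0.14,-0.35,-0.16,0,-0.07,0,0.15],[-0.22,-0.35,-0.26,0,-0.11,0,0.15],[-0.3,-0.35,-0.35,0,-0.15,0,0.15],[-0.38,-0.35,-0.45,0,-0.19,0,0.15],[-0.46,-0.35,-0.54,0,-0.2,0,0.15],[-0.52,-0.35,-0.62,0,-0.2,0,0.15]]]'

```text
clock: 57.15
position: [566.0, 24.2, 133.6]
ee_rot: [-90.0, 0.0, 94.7]
ft_force: [0.3, 1.3, -0.7]
opening: 0.2
```

Emit:
play_rows --motion '[[[0,0,0,0,0,0,0.15],[0,0,0,0,0,0,0.15]]]'

```text
clock: 57.32
position: [565.5, 25.1, 133.0]
ee_rot: [-89.9, -0.0, 94.5]
ft_force: [-0.2, 0.3, 0.1]
opening: 0.204
```

```bash
python3 plan.py 575 11.6 120 94.7
```

```text
clock 57.32 pos [565.5  25.1 133. ] rot [-89.9  -0.   94.5] F [-0.2  0.3  0.1] open 0.204 q [ -6.  19.  -7.  64.   0. -10.]
[-0.0473  0.0433 -0.0279] [-0.0008 -0.0018  0.0002]
```

Emit:
play_rows --motion '[[[-0.03,0.02,-0.02,0,0,0,0.15],[-0.047,0.04,-0.028,0,0,0,0.15],[-0.047,0.05,-0.028,0,0,0,0.15],[-0.047,0.05,-0.028,0,0,0,0.15],[-0.047,0.05,-0.028,0,0,0,0.15],[-0.047,0.05,-0.028,0,0,0,0.15]]]'

```text
clock: 57.82
position: [574.4, 13.7, 118.9]
ee_rot: [-90.0, -0.0, 94.7]
ft_force: [0.9, -0.1, -0.8]
opening: 0.204
```

```bash
python3 plan.py 575 11.6 85 94.7
python3 - <<'E'
from fit import *
im,d=grab('side','s27'); crop(im,290,150,370,210,10,'s27')
E
```

```text
clock 57.82 pos [574.4  13.7 118.9] rot [-90.   -0.   94.7] F [ 0.9 -0.1 -0.8] open 0.204 q [ -7.  20.  -8.  62.   0. -12.]
[-0.0071  0.1131 -0.0013] [0.     0.0003 0.    ]
```

View pics/s27.png

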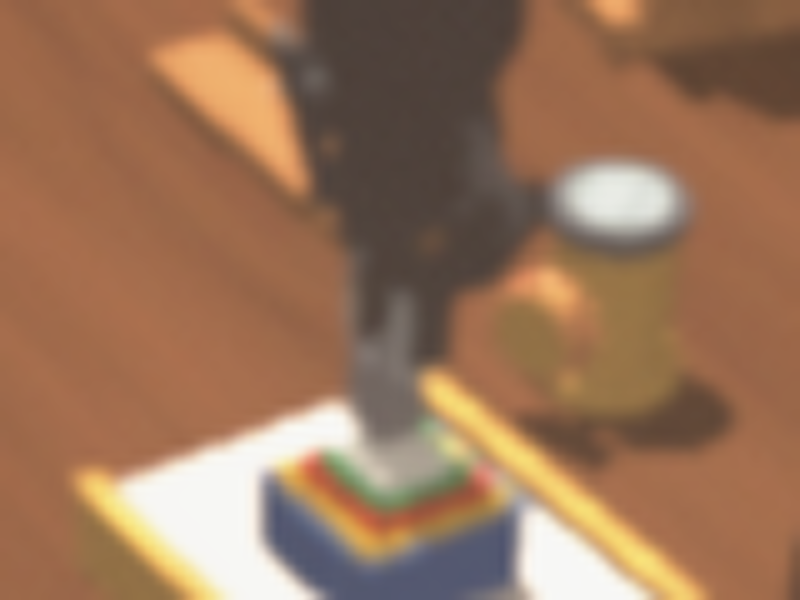

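Emit:
play_rows --motion '[[[-0.006,0.01,-0.001,0,0,0,0.15],[-0.006,0.02,-0.001,0,0,0,0.15],[-0.006,0.02,-0.001,0,0,0,0.15],[-0.006,0.02,-0.001,0,0,0,0.15]]]'

```text
clock: 58.2
position: [574.9, 11.4, 112.5]
ee_rot: [-90.0, -0.0, 94.7]
ft_force: [-1.0, -0.2, 0.6]
opening: 0.204
```

```bash
python3 plan.py 575 11.6 82 94.7
```

```text
clock 58.20 pos [574.9  11.4 112.5] rot [-90.   -0.   94.7] F [-1.  -0.2  0.6] open 0.204 q [ -7.  21.  -8.  61.   0. -12.]
[ 0.0006  0.1018 -0.0004] [-0.0003 -0.0001  0.0001]
```

Emit:
play_rows --motion '[[[0,0.02,0,0,0,0,0.15],[0,0.04,0,0,0,0,0.15],[0,0.055,0,0,0,0,0.15],[0,0.07,0,0,0,0,0.15],[0,0.085,0,0,0,0,0.15],[0,0.1,0,0,0,0,0.15],[0,0.105,0,0,0,0,0.15],[0,0.105,0,0,0,0,0.15],[0,0.105,0,0,0,0,0.15]]]'

```text
clock: 58.95
position: [575.1, 11.4, 81.3]
ee_rot: [-90.0, -0.0, 94.7]
ft_force: [-0.7, -0.2, 0.8]
opening: 0.203
```

```bash
python3 plan.py 575 11.6 80 94.7
```

```text
clock 58.95 pos [575.1  11.4  81.3] rot [-90.   -0.   94.7] F [-0.7 -0.2  0.8] open 0.203 q [ -7.  22. -11.  57.   0. -12.]
[0.0007 0.0043 0.0004] [-0.     -0.0001  0.    ]
```

Emit:
play_rows --motion '[[[0,0.004,0,0,0,0,0.15],[0,0.004,0,0,0,0,0.15],[0,0.004,0,0,0,0,0.15],[0,0.004,0,0,0,0,0.5],[0,0.004,0,0,0,0,0.5],[0,0,0,0,0,0,0.5],[0,-0.08,0,0,0,0,0.5],[0,-0.16,0,0,0,0,0.5],[0,-0.3,0,0,0,0,0.5],[0,-0.3,0,0,0,0,0.5]]]'

```text
clock: 59.78
position: [577.5, 11.1, 178.1]
ee_rot: [-90.5, 0.1, 94.7]
ft_force: [-0.7, -0.5, 0.7]
opening: 0.503
```

Emit:
play_rows --motion '[[[0.1,-0.1,0.15,0,0,0,0.5],[0.2,-0.1,0.3,0,0,0,0.5],[0.3,-0.1,0.4,0,0,0,0.5],[0.4,-0.1,0.5,0,0,0,0.5],[0.5,-0.1,0.5,0,0,0,0.5],[0.6,-0.1,0.5,0,0,0,0.5],[0.7,-0.1,0.5,0,0,0,0.5],[0.7,-0.1,0.5,0,0,0,0.5],[0.7,-0.1,0.5,0,0,0,0.5],[0.7,-0.1,0.5,0,0,0,0.5]]]'

```text
clock: 60.62
position: [408.4, 208.3, 201.2]
ee_rot: [-90.0, 0.0, 94.7]
ft_force: [0.1, -0.3, -0.2]
opening: 0.504
```

```bash
python3 plan.py
python3 - <<'E'
from fit import *
im,d=grab('side','s28'); crop(im,290,150,410,270,6,'s28')
im,d=grab('top','t28'); crop(im,290,150,460,250,4.5,'t28')
for c,z in(('blue',30),): print(c,np.round(tub(im,c,325,198,z),1))
m=comp(cmask(im,'orange'),438,188)
print('grip',np.round(fit(m,lambda x,y,t:[box(x,y,t,25,11,33,70)],(588,-271,-.27,0)),1))
E
```

```text
clock 60.62 pos [408.4 208.3 201.2] rot [-90.    0.   94.7] F [ 0.1 -0.3 -0.2] open 0.504 q [ 17.   7. -14.  70.  -0.  12.]
blue [541.4 118.2   2.3   8.    8. ]
grip [ 589.6 -274.3  -16.9   54.   173. ]
```

View pics/s28.png

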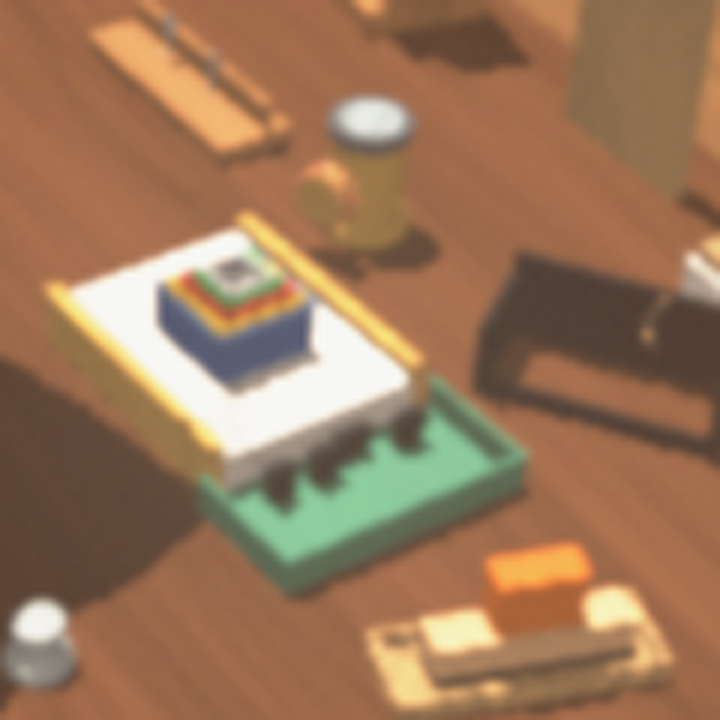

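View pics/t28.png

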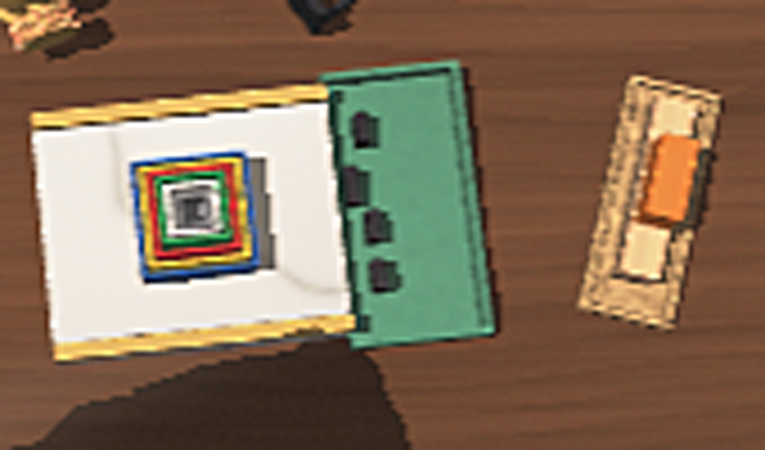

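Run:
```python
from fit import *
im=np.load('pics/s28.npy'); crop(im,310,182,350,217,18,'z28')
im2=np.load('pics/t28.npy'); crop(im2,314,178,354,216,15,'z28t')
for w,z in((30,80),(20,84),(20,90),(40,76)):
    print(w,z,((proj('side',box(575,11.4,np.radians(4.7),w/2,w/2,z,z)[::2])-[310,182]+.5)*18).round().tolist())
```

```text
30 80 [[340.0, 299.0], [253.0, 223.0], [466.0, 251.0], [378.0, 176.0]]
20 84 [[347.0, 262.0], [289.0, 211.0], [431.0, 230.0], [372.0, 180.0]]
20 90 [[349.0, 237.0], [290.0, 186.0], [433.0, 205.0], [374.0, 155.0]]
40 76 [[333.0, 337.0], [217.0, 234.0], [500.0, 272.0], [383.0, 172.0]]
```

View pics/z28.png

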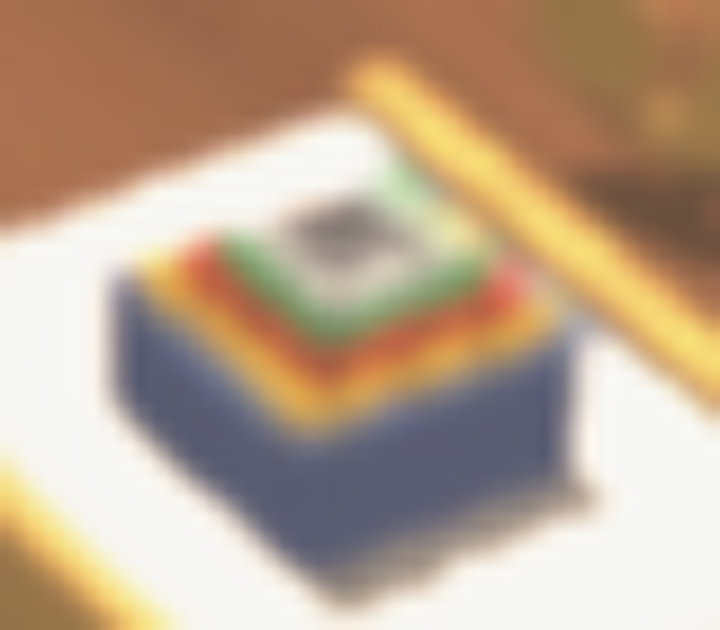

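View pics/z28t.png

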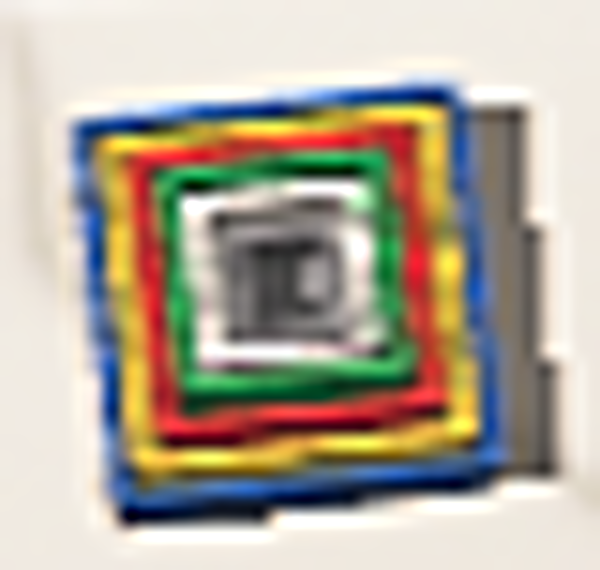

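```bash
python3 -c "
from bench import bot
print(bot.job_done()); print(bot.state()['clock'])"
```

```text
the job is handed in; nothing more can be done
None
the job is handed in; nothing more can be done
```

I finished the job and handed it in at about 61 s of the 210 s. No verdict was reported.

**What I did**
- **Sweep:** I took the scraper from its rest and swept all four chips into the catch tray in one pass. The fingers stayed above the bar, about 20 mm above the chips.
- **Scraper:** I set it back upright in the cork rest and released it before touching any tub.
- **Tubs:** All six were present. I nested them on the middle of the slab in order of size: blue, yellow, red, green, white, grey. I left the pink look-alike tub alone.

**Last checks, from the final pictures**
- The nest is concentric. The grey rim sits where a fully seated stack should put it, judged by eye on an enlarged side view.
- All four chips are in the tray. One lies close against the slab's end face but within the limits.
- The scraper is upright in its rest, and the gripper is raised clear of everything.
- No bystander was seen to move, though I did not measure their positions.

**Checks that disagreed or failed**
- Yellow met the blue rim about 3 mm early, at 16 N, and dropped the rest of the way when released. Later pictures show it level.
- The camera and the robot disagreed by 1–4 mm, so I centred every tub by squeezing it in both directions before lifting it.
- Depth readings over the chips were too noisy to use, so their heights were not confirmed. A final refit of the blue tub also failed, because little of its rim shows around the nest.

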